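Dry-fit the wooden toy lorry and trailer

ROBOT

A 7-joint arm with a two-finger parallel gripper is mounted at the origin on the work surface. World frame = base frame: x ahead of the robot, y to its left, z up, the work surface at z = 0. Lengths are in m, angles in rad, forces in N, time in s.
With the tool pointing down it reaches from about 0.4 to 0.85 m from the base axis. Payload 10.4 kg.
Tool frame: the origin (TCP) lies at the very end of the fingers, on their centre line; the grasp point (between the pads) lies 19 mm behind it; x points along the fingers, z is the direction in which the jaws open and shut, and the axes are right-handed (so a half turn about x gives the same grasp; the last joint's range is limited). The gripper opens to 85 mm and grips with 20 to 120 N. Pads are 22 mm wide; open, the fingers measure 114 mm over their backs; the gripper's body (76 mm by 85 mm) begins 54 mm behind the grasp point. The pads swing forward as they close: fully open they stand 13 mm farther back than shut.
Start: joints at [1.287, 0.332, -0.065, 1.46, 0.022, 1.35, -0.088], TCP at [0.161, -0.604, 0.231] pointing down, gripper open.
Joint ranges: [-2.6, 2.6], [-0.5, 2.12], [-1.47, 1.34], [0.16, 2.42], [-1.27, 4.41], [0.06, 2.06], [-2.6, 2.6]. Speed limits (rad/s): [2.22, 2.22, 2.79, 2.79, 3.14, 3.14, 3.14].

INTERFACE

Orientations are given as a unit quaternion [x, y, z, w].
In Python, from workcell import readout, camera, manip gives the robot as it stands.
- The arm moves only by the shell command python3 -m inch 'ROWS' [FORCE]. ROWS is JSON, a list of rows, each a list of 3 entries, a list of its own where there are three numbers: the turn, a rotation vector about the tool's x, y, z in degrees, then the shift along the tool's x, y, z in mm, then the closure, from 0 (fully open) to 1 (shut). In form: [[[wx, wy, wz], [dx, dy, dz], hand], ...]. A call has 1 to 10 rows; each row is the pose to reach, as a shift and turn from the pose measured when the call began, along the tool's axes at that moment; what a row does not reach only later rows make up. A row lasts 1/8 s, in which the tool goes at most 62.5 mm and 10.7 degrees, less where a joint would pass 70% of its speed; a pose out of reach is approached as far as the arm can. A call with a gripper value outside its range is refused whole. The fingers move at their own pace and stop on an object; FORCE is the grip in N (left out, the last holds). Time passes only in rows, so rows that repeat a pose let the fingers close. It gives the time, the measured TCP pose, the force and the opening at its end, in the units of the state.
- readout.get_obs(): the state, without advancing time (a new reading comes with each control period).
- camera(name): name is "scene" or "top"; returns a dict with "pixels" (384x512x3 uint8, red, green, blue), "range_z" (384x512 float32, m along the optical axis (not along the pixel's ray), 0 where there is no reading), "intrinsics" (3x3 intrinsics, pixels), "dist" ([k1, k2, p1, p2, k3] as OpenCV has them; the pictures are not rectified), "extrinsics" (4x4, takes a point from world to camera coordinates). Camera axes: x right, y down, z forward; pixel columns grow to the right and rows downward; lengths in m; the calibration is good to about 2 mm. A picture is of the moment at which its call begins.
- manip.hand_in(): hands the job in, once; it reports no verdict.
The state is a dict: "clock": time; "joint_pos": joint angles; "joint_velocities": joint speeds; "tau": joint torques, N m; "position": TCP position; "ee_rot": TCP orientation; "ft_force": force on the tool from outside, world axes, zero at the start; "torque": the same for the moment, N m; "grip_width": opening from 0.0 (shut) to 1.0 (fully open).
Only numpy, scipy, OpenCV 4.12 (cv2) and the standard library are available. Lean on these libraries where they do the work, as an engineer would, in place of code of your own. Each camera call takes 0.05 s, during which the arm holds its last target.

TASK

Dry-fit the toy lorry and its trailer: set the cab in its pencilled outline on the front end of the lorry's deck with its bonnet towards the bumper, and stand the barrel upright in the pencilled circle midway between the cab and the tailboard. On the trailer, push the headboard upright and centred between the two pairs of dowel stakes right down to the deck, set the crate squarely in its outline behind it, and lay the spare wheel flat in the middle of the crate's top. Leave the glue bottle and the jar standing where they are.

Things in the scene. Friction and masses are not known exactly. Their poses are not given: they have to be found in the camera images.
- lorry: Fixed wooden lorry with no cab; origin on the bench under its deck's middle; x to its front, y left, z up. Deck 220 (x) by 80 mm, flat top at z = 50 mm. Dark bumper 88 mm wide in front (x 110 to 124), below deck level; tailboard at x = -98 to -106, 30 mm high above the deck. Pencilled on the deck: rectangle for the cab centred at x = 75, y = 0; circle for the barrel at x = -26, y = 0.
- trailer: Fixed wooden trailer; origin on the bench under its deck's middle; x to its drawbar (ends at x 138 mm), y left, z up. Deck 180 (x) by 80 mm, flat top at z = 50. Four 10 mm dowel stakes, 26 high over the deck, top 8 mm tapered, at x = 46.5 and 73.5, y = +-27: a 17 mm gap centred at x = 60 for the headboard; open to fingers for |y| < 22. Pencilled rectangle for the crate centred at x = -25, y = 0.
- cab_mid (a point): Loose wooden lorry cab, 60 mm long (x), 56 wide (y), 60 high; the point is at its middle, 30 mm above its underside. x points to its front, the low bonnet (32 mm high, x = 6 to 30) with a dark grille; the tall cabin with black windows is behind (x = -30 to 8), its thin roof 60 mm wide. z up. Its sides (across y) are flat for gripping.
- barrel_mid (a point): Loose wooden barrel standing upright, bulged, 48 mm across the middle, 40 mm at the ends, 56 mm high, with two iron hoops; the point is on its axis, half-way up (28 mm). z is its axis, up.
- headboard_mid (a point): Loose wooden board standing on its long edge, 13 mm thick (its x), 76 mm wide (y), 60 mm high (z, up), with lines of vertical planking; the point is at its middle, 30 mm above its lower edge. Both faces alike.
- crate_mid (a point): Loose closed slatted crate, 64 mm long (x), 54 mm wide (y), 40 mm high, flat top; the point is at its middle, 20 mm above its underside. z up. Stands with its length along the trailer's length when in place.
- sparewheel_mid (a point): Loose wooden toy wheel lying flat, 50 mm across, 20 mm thick, with a lighter inner disc; the point is at its middle, 10 mm above its underside. z is its axis.
- gluebottle: Bystander, loose: white glue bottle with grey cap, 48 mm across, 130 mm high; origin at the centre of its underside. Must stay standing in its place.
- jar: Bystander, loose: small amber glass jar with steel lid, 42 mm across, 60 mm high; origin at the centre of its underside. Must stay standing in its place.
There are look-alikes about, which are no part of the job. What is shaped like the part that bears barrel_mid but pink is not meant.

How it is judged:
At the end, for the whole second after the job is handed in: Released, at rest, level on decks: cab in its outline (13 mm), bonnet forward, square (0.2 rad); barrel in its circle (15 mm); headboard upright between the stakes, down (4 mm), centred (12 mm); crate in its outline (14 mm lengthwise, 13 sideways, 0.2 rad); wheel flat on the crate (13 mm) (x of cab_mid in the frame of lorry between 0.062 and 0.088 m and y of cab_mid in the frame of lorry between -0.013 and 0.013 m and z of cab_mid in the frame of lorry between 0.075 and 0.085 m and angle between each of cab_mid, barrel_mid, headboard_mid, crate_mid, sparewheel_mid's own z axis and vertical below 0.12 rad and angle between the x axis of cab_mid and the x axis of lorry, either way round below 0.2 rad and x of lorry in the frame of cab_mid below 0 m and x of barrel_mid in the frame of lorry between -0.041 and -0.011 m and y of barrel_mid in the frame of lorry between -0.015 and 0.015 m and z of barrel_mid in the frame of lorry between 0.073 and 0.083 m and x of headboard_mid in the frame of trailer between 0.054 and 0.066 m and y of headboard_mid in the frame of trailer between -0.012 and 0.012 m and z of headboard_mid in the frame of trailer between 0.076 and 0.084 m and angle between the x axis of headboard_mid and the x axis of trailer, either way round below 0.15 rad and x of crate_mid in the frame of trailer between -0.039 and -0.011 m and y of crate_mid in the frame of trailer between -0.013 and 0.013 m and z of crate_mid in the frame of trailer between 0.065 and 0.075 m and angle between the x axis of crate_mid and the x axis of trailer, either way round below 0.2 rad and horizontal distance between sparewheel_mid and crate_mid below 0.013 m and z of sparewheel_mid in the frame of trailer between 0.095 and 0.105 m and linear speed of each of cab, barrel, crate, headboard, sparewheel below 0.02 m/s); the robot touches nothing.
It fails at once if the glue bottle is shifted by more than 30 mm or tipped (distance of gluebottle from where it was at the start of the episode above 0.03 m or angle between gluebottle's own z axis and vertical above 0.5 rad).
It fails at once if the jar is shifted by more than 30 mm or tipped (distance of jar from where it was at the start of the episode above 0.03 m or angle between jar's own z axis and vertical above 0.5 rad).
It also fails if it takes over 128 s, if anything falls off the work surface, if the arm or the gripper's body presses on something with over 40 N, if the wrist force passes 120 N, or if a joint passes its speed limit or range.

## Working session

There is one attempt and no reset: what is moved stays moved. The work goes in short steps, Python scripts to look and compute and a shell command to move; the robot and the scene stay as the last step left them, time stands still between calls to the robot, and variables do not carry over. Pictures are saved under pics/ and viewed, and the job is handed in when it is done.

```bash
mkdir -p pics; ls
python3 - <<'E'
from workcell import readout, camera
import cv2, numpy as np
o=readout.get_obs(); print(o)
for n in("scene","top"):
    c=camera(n); cv2.imwrite(f"pics/{n}0.png",cv2.resize(c["pixels"][...,::-1],(800,600),interpolation=cv2.INTER_CUBIC))
    print(n,c["intrinsics"],c["dist"],c["extrinsics"])
    np.savez(f"{n}0.npz",**c)
E
```

```text
pics
{'clock': 0.0, 'joint_pos': array([ 1.28744262,  0.33289219, -0.06467602,  1.46090638,  0.02160525,
        1.34990096, -0.08849919]), 'joint_velocities': array([ 0.00019109, -0.00075193,  0.00050753, -0.00251707, -0.0009211 ,
       -0.0005236 ,  0.00020321]), 'tau': array([-2.03128837e-05, -6.25440574e+01,  4.95010579e-02, -3.91603768e+01,
        1.62957399e-02,  9.94862407e-03,  3.03929630e-05]), 'position': array([ 0.16101762, -0.60352949,  0.23051987]), 'ee_rot': array([ 0.43103459,  0.56117184, -0.43047061,  0.56034846]), 'ft_force': array([-0.18192422, -0.23603896, -0.00475595]), 'torque': array([-0.07642255,  0.03714824,  0.01662541]), 'grip_width': 1.001916656934706}
scene [[403.02406716   0.         256.18319334]
 [  0.         403.02406716 192.20267934]
 [  0.           0.           1.        ]] [0.01265482 0.         0.         0.         0.        ] [[ 0.71880201  0.6951197   0.01150091 -0.40940978]
 [ 0.60141029 -0.61343102 -0.51186721 -0.24940133]
 [-0.34875397  0.37484795 -0.85898759  1.14935971]
 [ 0.          0.          0.          1.        ]]
top [[398.57426143   0.         255.48066299]
 [  0.         398.57426143 191.22580128]
 [  0.           0.           1.        ]] [-0.02138334  0.          0.          0.          0.        ] [[ 0.00292749 -0.99997817  0.00592371  0.06238358]
 [-0.99914416 -0.00316936 -0.041242    0.49792743]
 [ 0.04125987 -0.0057979  -0.99913163  1.03841571]
 [ 0.          0.          0.          1.        ]]
```

View pics/scene0.png

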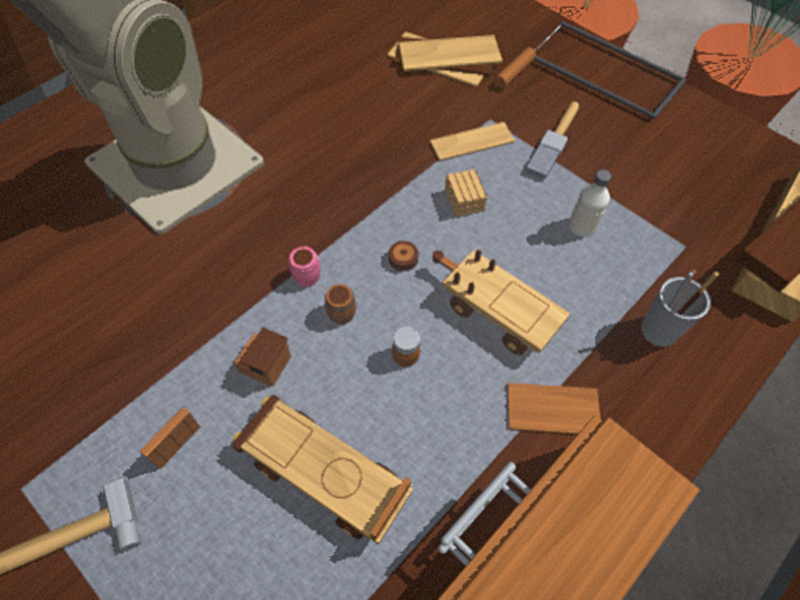

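View pics/top0.png

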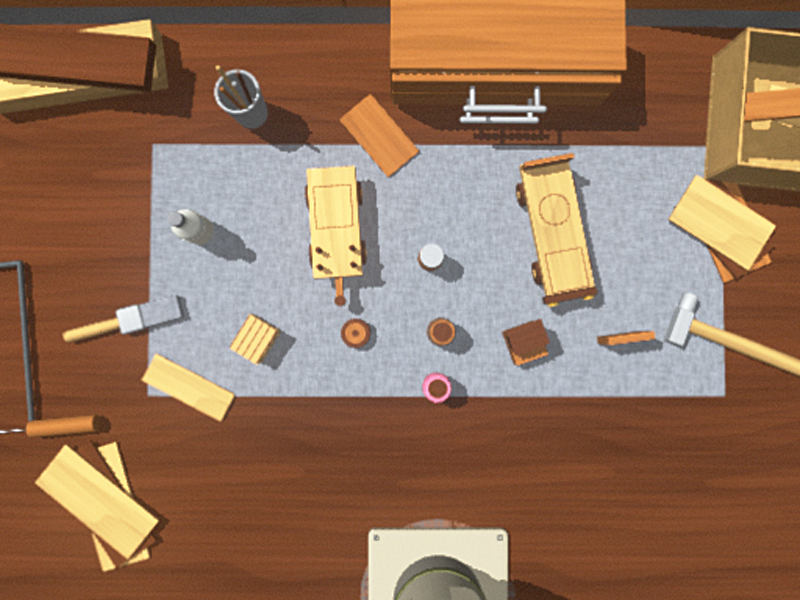

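The top view (800x600 scale) shows:
- **Fixed parts:** the lorry is near (560,232) with its bumper towards the robot, and the trailer near (335,222) with its drawbar towards the robot.
- **Loose parts:** crate (255,340), wheel (355,333), brown barrel (441,333), cab (526,342), headboard (627,339).
- **Bystanders:** jar (431,257) and glue bottle (185,223).
- **Look-alike:** the pink barrel at (436,388).

Next I'll measure with the depth data.

```bash
cat > h.py <<'E'
import numpy as np, cv2
from workcell import readout, camera
def cloud(c):
    K=np.array(c["intrinsics"]);d=np.array(c["dist"]);E=np.array(c["extrinsics"])
    H,W=c["range_z"].shape
    u,v=np.meshgrid(np.arange(W),np.arange(H))
    p=cv2.undistortPoints(np.stack([u,v],-1).reshape(-1,1,2).astype(float),K,d).reshape(H,W,2)
    z=c["range_z"].astype(float)
    P=np.stack([p[...,0]*z,p[...,1]*z,z],-1)
    P=(P-E[:3,3])@E[:3,:3]
    P[z==0]=np.nan
    return P
def ray(c,u,v,h):
    K=np.array(c["intrinsics"]);d=np.array(c["dist"]);E=np.array(c["extrinsics"])
    p=cv2.undistortPoints(np.array([[[u,v]]],float),K,d)[0,0]
    o=-E[:3,:3].T@E[:3,3]; r=E[:3,:3].T@np.array([p[0],p[1],1])
    return o+r*(h-o[2])/r[2]
def proj(c,P):
    E=np.array(c["extrinsics"]);r,_=cv2.Rodrigues(E[:3,:3])
    return cv2.projectPoints(np.array(P,float).reshape(-1,1,3),r,E[:3,3],np.array(c["intrinsics"]),np.array(c["dist"]))[0][:,0]
def rect(P2):
    r=cv2.minAreaRect(np.array(P2,np.float32)*1000); return r
E
python3 - <<'E'
import numpy as np,cv2
from h import *
t=dict(np.load("top0.npz"));s=dict(np.load("scene0.npz"))
P=cloud(t);S=cloud(s)
# table check
for n,C in(("top",P),("scene",S)):
    z=C[...,2]; print(n,"table z median",np.nanmedian(z[(z<.02)&(z>-.02)&(C[...,0]>.3)]))
boxes={"crate":(225,310,285,370),"wheel":(330,310,380,360),"barrel":(415,310,465,360),"pink":(410,365,460,410),"cab":(490,310,560,375),"head":(590,322,662,356),"jar":(410,235,455,280),"glue":(160,200,215,250),"trailer":(290,155,375,310),"lorry":(505,140,605,312)}
for n,(a,b,c,d) in boxes.items():
    sub=P[int(b*.64):int(d*.64),int(a*.64):int(c*.64)]; z=sub[...,2]
    m=z>.008; zz=z[m]
    print(n,"n",m.sum(),"zmax",np.percentile(zz,99).round(4), np.histogram(zz,bins=np.arange(0,.14,.01))[0])
# scaled crops
img=t["pixels"][...,::-1]
for n,(a,b,c,d) in {"a":(140,140,480,420),"b":(400,140,740,420)}.items():
    cr=img[int(b*.64):int(d*.64),int(a*.64):int(c*.64)]
    cv2.imwrite(f"pics/crop_{n}.png",cv2.resize(cr,(720,592),interpolation=cv2.INTER_CUBIC))
E
```

```text
top table z median 0.0006754386872905616
scene table z median 0.0008671298287878889
crate n 606 zmax 0.0443 [  4  25  25 244 308   0   0   0   0   0   0   0   0   0]
wheel n 289 zmax 0.025 [  0 122 167   0   0   0   0   0   0   0   0   0   0   0]
barrel n 270 zmax 0.0608 [  0   0   5  10  24 223   8   0   0   0   0   0   0   0]
pink n 278 zmax 0.0601 [  0   0   1  16  30 227   4   0   0   0   0   0   0   0]
cab n 606 zmax 0.0641 [  6  18  31 138   6 156 251   0   0   0   0   0   0   0]
head n 221 zmax 0.0633 [ 3 14 13 15 12 87 77  0  0  0  0  0  0  0]
jar n 226 zmax 0.0635 [ 0  9 16 13  2 96 90  0  0  0  0  0  0  0]
glue n 489 zmax 0.1317 [ 4 20 21 25 23 28 30 41 92 87 23 10 52 33]
trailer n 2468 zmax 0.0719 [   0    5   26  120 1092 1170   17   38    0    0    0    0    0    0]
lorry n 3203 zmax 0.0814 [   3   21   43  116 1450 1411   31   69   59    0    0    0    0    0]
```

View pics/crop_b.png

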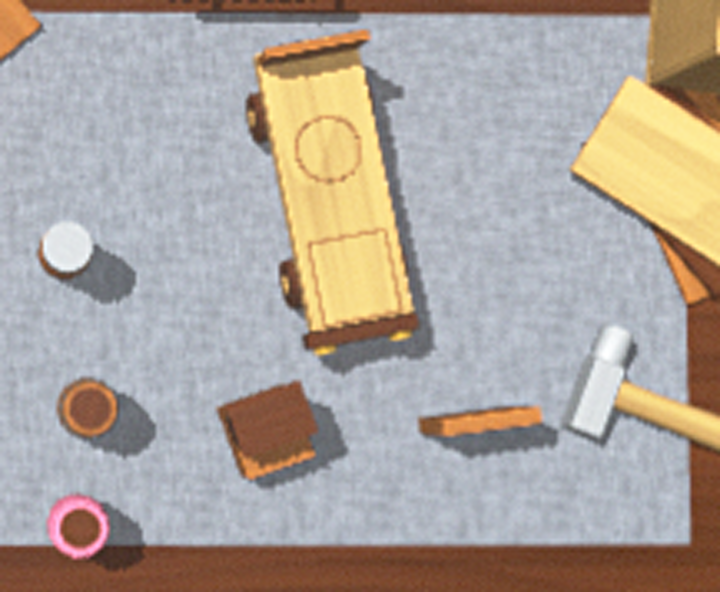

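View pics/crop_a.png

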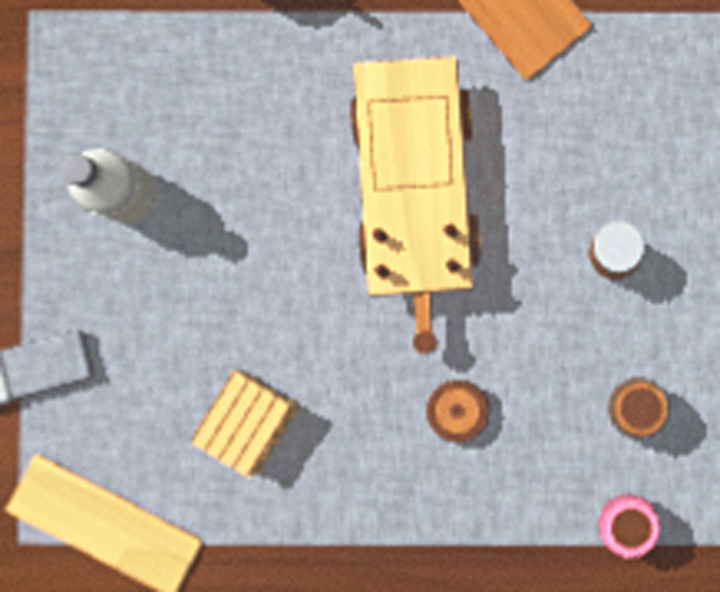

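```bash
cat > meas.py <<'E'
import numpy as np,cv2
from h import *
def top_pts(c,P,box,h,tol):
    """pixels whose depth height is h+-tol inside box (native px), cast to plane h"""
    a,b,cc,d=box
    z=P[b:d,a:cc,2]; m=(np.abs(z-h)<tol).astype(np.uint8)
    n,l,st,_=cv2.connectedComponentsWithStats(m)
    k=1+np.argmax(st[1:,4]); v,u=np.nonzero(l==k)
    return np.array([ray(c,x+a,y+b,h)[:2] for x,y in zip(u,v)])
def rectf(p):
    (cx,cy),(w,hh),ang=cv2.minAreaRect((p*1000).astype(np.float32))
    return cx,cy,w,hh,ang
E
python3 - <<'E'
from meas import *
t=dict(np.load("top0.npz"));s=dict(np.load("scene0.npz"))
P=cloud(t);S=cloud(s)
f=.64
bx=lambda *a:[int(x*f) for x in a]
B={"crate":(bx(225,310,285,370),.04),"wheel":(bx(330,310,380,360),.02),"barrel":(bx(415,310,465,360),.056),"cabroof":(bx(490,310,560,375),.06),"bonnet":(bx(490,310,560,375),.032),"head":(bx(590,322,662,356),.06),"jar":(bx(410,235,455,280),.06),"lorry":(bx(505,140,605,312),.05),"trailer":(bx(290,155,375,310),.05)}
for n,(b,h) in B.items():
    p=top_pts(t,P,b,h,.007)
    print(n,len(p),"mean",(p.mean(0)*1000).round(1),"rect",np.round(rectf(p),1))
    if n in("wheel","barrel","jar"): print("  circle",np.round(cv2.minEnclosingCircle((p*1000).astype(np.float32)),1) if 0 else cv2.minEnclosingCircle((p*1000).astype(np.float32)))
# scene
def sc(n,box,h):
    pass
# project estimates into the scene later; pencil lines: dark on deck
z=P[...,2]
hsv=cv2.cvtColor(t["pixels"],cv2.COLOR_RGB2HSV)
for n,b in(("lorry",bx(505,140,605,312)),("trailer",bx(290,155,375,310))):
    a,bb,c,d=b
    sub=t["pixels"][bb:d,a:c]; cv2.imwrite(f"pics/z_{n}.png",cv2.resize(sub[...,::-1],None,fx=5,fy=5,interpolation=cv2.INTER_CUBIC)); print(n,b)
E
```

```text
crate 547 mean [429.9 303.1] rect [430.  302.8  55.1  65.2  58.8]
wheel 289 mean [440.2 137.6] rect [4.405e+02 1.378e+02 4.670e+01 4.680e+01 2.000e-01]
  circle ((440.4309387207031, 137.80047607421875), 24.63962745666504)
barrel 236 mean [443.1  -4. ] rect [442.6  -3.8  42.6  42.7  45.1]
  circle ((443.0133056640625, -4.141812324523926), 21.905752182006836)
cabroof 407 mean [ 435.6 -141.3] rect [ 435.4 -141.4   42.3   60.6   19.7]
bonnet 152 mean [ 405.3 -149.9] rect [ 405.8 -146.3   65.7   34.7   85.2]
head 162 mean [ 434.3 -308.2] rect [ 434.2 -307.4   13.4   76.8    7.8]
jar 183 mean [565.9  12.8] rect [5.656e+02 1.280e+01 3.790e+01 3.520e+01 1.000e-01]
  circle ((565.5993041992188, 12.534894943237305), 19.132183074951172)
lorry 2805 mean [ 605.  -194.7] rect [ 608.5 -193.6  237.1   87.3   10.9]
trailer 2160 mean [622.9 171. ] rect [621.6 171.  180.3  80.2   4.2]
lorry [323, 89, 387, 199]
trailer [185, 99, 240, 198]
```

View pics/z_lorry.png

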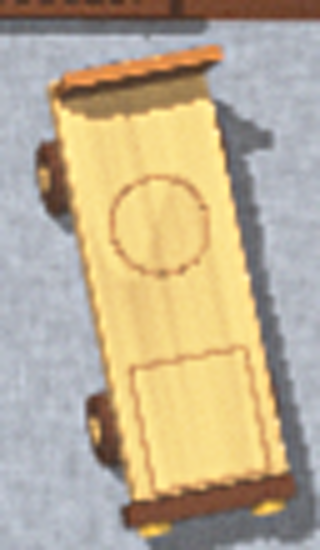

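View pics/z_trailer.png

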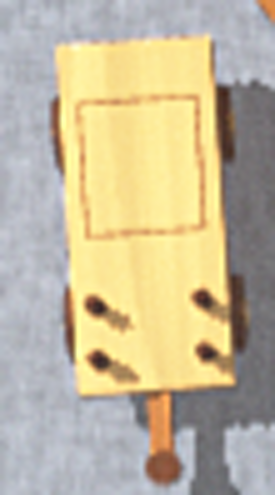

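```bash
cat > fit.py <<'E'
from meas import *
def deck(c,P,box,name):
    a,b,cc,d=box
    hsv=cv2.cvtColor(c["pixels"],cv2.COLOR_RGB2HSV)
    m=((hsv[...,0]>15)&(hsv[...,0]<32)&(hsv[...,1]>70)&(hsv[...,2]>90)).astype(np.uint8)
    m&=(np.abs(np.nan_to_num(P[...,2])-.05)<.008).astype(np.uint8)
    mm=np.zeros_like(m);mm[b:d,a:cc]=m[b:d,a:cc]
    mm=cv2.morphologyEx(mm,cv2.MORPH_CLOSE,np.ones((5,5)))
    cs,_=cv2.findContours(mm,cv2.RETR_EXTERNAL,cv2.CHAIN_APPROX_NONE)
    k=max(cs,key=cv2.contourArea)
    q=np.array([ray(c,x,y,.05)[:2] for x,y in k[:,0]])*1000
    r=cv2.minAreaRect(q.astype(np.float32)); print(name,np.round(r[0],1),np.round(r[1],1),round(r[2],2))
    return q,r
E
python3 - <<'E'
from fit import *
t=dict(np.load("top0.npz"));s=dict(np.load("scene0.npz"))
P=cloud(t);S=cloud(s)
for n,c,C,bl,bt in(("top",t,P,(323,89,387,199),(185,99,240,198)),("scene",s,S,(140,245,275,360),(270,150,380,230))):
    for k,b in(("lorry",bl),("trailer",bt)):
        q,r=deck(c,C,b,n+" "+k)
        # side edges: principal axis
        ctr=np.array(r[0]); th=np.radians(r[2]); 
        ax=np.array([np.cos(th),np.sin(th)]); 
        if r[1][0]<r[1][1]: ax=np.array([-ax[1],ax[0]])
        if ax[0]>0: ax=-ax
        nn=np.array([-ax[1],ax[0]])
        l=(q-ctr)@ax; w=(q-ctr)@nn; W=w.max();
        for sg in(1,-1):
            e=q[(sg*w>30)&(np.abs(l)<70)]
            vx,vy,x0,y0=cv2.fitLine(e.astype(np.float32),cv2.DIST_HUBER,0,.01,.01)[:,0]
            if vx>0: vx,vy=-vx,-vy
            print("  edge",sg,"ang",round(np.degrees(np.arctan2(vy,vx)),2),"w",round(float((np.array([x0,y0])-ctr)@nn),1))
# pencil circle in top
f=lambda U,V:(U+.5)/5-.5
for n,(U,V),(ou,ov) in(("circle",(160,225),(323,89)),("cabrect c",(198,418),(323,89)),("craterect",(141,167),(185,99))):
    print(n,(ray(t,f(U,0)+ou,f(V,0)+ov,.05)*1000).round(1))
# stakes tops
for U,V in((93,303),(203,297),(97,358),(205,351)):
    print("stake",(ray(t,f(U,0)+185,f(V,0)+99,.072)*1000).round(1))
# scene estimates of tops
for n,b,h in(("crate",(280,105,315,140),.04),("wheel",(245,150,272,175),.02),("barrel",(205,178,230,208),.056),("cabroof",(148,205,190,250),.06),("head",(88,255,130,302),.06)):
    p=top_pts(s,S,b,h,.005); print(n,len(p),(p.mean(0)*1000).round(1),np.round(rectf(p),1))
E
```

```text
top lorry [ 608.6 -193.9] [237.1  82. ] 10.91
  edge 1 ang -169.2 w 39.6
  edge -1 ang -168.75 w -39.6
top trailer [622.  171.2] [179.6  79.8] 4.13
  edge 1 ang -176.04 w 38.5
  edge -1 ang -175.74 w -38.5
scene lorry [ 605.1 -196. ] [221.   80.5] 11.1
  edge 1 ang -168.89 w 39.3
  edge -1 ang -168.95 w -39.1
scene trailer [624.2 168.8] [179.4  84.3] 4.35
  edge 1 ang -175.71 w 40.2
  edge -1 ang -175.54 w -40.7
circle [ 644.2 -188.6   50. ]
cabrect c [ 545.4 -207.2   50. ]
craterect [646.7 173.3  50. ]
stake [574.3 194.3  72. ]
stake [577.5 139.7  72. ]
stake [547.  192.1  72. ]
stake [550.6 138.5  72. ]
crate 397 [433.5 301.9] [433.4 301.6  55.4  68.8  57.9]
wheel 258 [444.1 136.4] [443.1 137.3  46.2  49.8  44.5]
barrel 230 [446.7  -5.5] [446.9  -4.4  42.4  41.9  24. ]
cabroof 487 [ 438.  -141.3] [ 437.7 -140.9   43.3   61.    19.8]
head 253 [ 436.2 -310.5] [ 436.9 -309.2   16.3   75.2    8.1]
```

```bash
cat > plan.py <<'E'
import sys,numpy as np
from scipy.spatial.transform import Rotation as R
from workcell import readout
# usage: plan.py x y z(mm, TCP) jawangle(deg)
def plan(x,y,z,a=None):
    o=readout.get_obs(); r=R.from_quat(o["ee_rot"]); M=r.as_matrix()
    p=o["position"]*1000
    cur=np.degrees(np.arctan2(M[1,2],M[0,2]))
    if a is None: a=cur
    d=(a-cur+90)%180-90
    tz=np.radians(cur+d); Z=np.array([np.cos(tz),np.sin(tz),0]); X=np.array([0,0,-1.]); Y=np.cross(Z,X)
    T=R.from_matrix(np.stack([X,Y,Z],1))
    rv=np.degrees((r.inv()*T).as_rotvec())
    print("clk %.2f pos"%o["clock"],p.round(1),"jaw %.1f"%cur,"j7 %.2f"%o["joint_pos"][6],"F",o["ft_force"].round(1),"grip %.3f"%o["grip_width"])
    print("turn",rv.round(1),"shift",(M.T@(np.array([x,y,z])-p)).round(1))
if __name__=="__main__": plan(*[float(v) for v in sys.argv[1:]])
E
python3 - <<'E'
from meas import *
t=dict(np.load("top0.npz"));P=cloud(t)
b=[int(x*.64) for x in (490,310,560,375)]
p=top_pts(t,P,b,.032,.006)*1000
ax=np.array([np.cos(np.radians(-160.3)),np.sin(np.radians(-160.3))]);n=np.array([-ax[1],ax[0]])
q=p-np.array([425.1,-145.1]); print("bonnet x",(q@ax).min(),np.percentile(q@ax,97),(q@ax).max(),"y",np.percentile(q@n,[3,97]))
E
python3 plan.py 426 -146 190 -70.3; python3 plan.py 436 -309 190 7.9
```

```text
bonnet x 2.9302281137606108 29.277509808612056 29.879364043244177 y [-27.67512528  26.07569875]
clk 0.10 pos [ 161.1 -603.5  230.6] jaw -75.1 j7 -0.09 F [-0.2  1.  -0.6] grip 1.004
turn [-4.8 -0.1  0. ] shift [  41.1  374.  -373.7]
clk 0.10 pos [ 161.1 -603.5  230.6] jaw -75.1 j7 -0.09 F [-0.2  1.  -0.6] grip 1.004
turn [-83.   -0.1  -0. ] shift [  40.9  341.6 -213.6]
```

Before the first reach, these are the candidates (800-px top view):
- **Cab:** only (526,342). It has a dark roof, and its low bonnet faces the robot. In crop_b at (268,430) the bonnet runs to x=29.9, against 30 expected.
- **Barrel:** brown (441,333), or the pink look-alike (436,388), which I exclude.
- **Crate, wheel and headboard:** one of each at (255,340), (355,333) and (627,339). The plain boards lying about are much larger and flat.

I'll start with the cab.

```bash
python3 -m inch '[[[0,0,0],[0,374,-374],0],[[0,0,0],[0,374,-374],0],[[-5,0,0],[0,374,-374],0],[[-5,0,0],[0,374,-374],0],[[-5,0,0],[0,374,-374],0],[[-5,0,0],[0,374,-374],0],[[-5,0,0],[0,374,-374],0],[[-5,0,0],[0,374,-374],0],[[-5,0,0],[20,374,-374],0],[[-5,0,0],[40,374,-374],0]]' 60; python3 plan.py 428.5 -145.2 6 -70.3
```

```text
clock: 1.35
position: [0.427, -0.1432, 0.1906]
ee_rot: [0.405, 0.58, -0.404, 0.58]
ft_force: [0.1, -0.9, 0.5]
grip_width: 1.001
clk 1.35 pos [ 427.  -143.2  190.6] jaw -69.8 j7 -0.99 F [ 0.1 -0.9  0.5] grip 1.001
turn [ 0.5 -0.1 -0. ] shift [184.6   0.6   2.6]
```

```bash
python3 -m inch '[[[0.5,0,0],[50,0.6,2.6],0],[[0.5,0,0],[100,0.6,2.6],0],[[0.5,0,0],[120,0.6,2.6],0],[[0.5,0,0],[120,0.6,2.6],0]]'
python3 - <<'E'
from h import *
for n in("scene","top"):
    c=camera(n);u,v=proj(c,[[.4285,-.1452,.04]])[0].astype(int)
    im=c["pixels"][max(0,v-75):v+75,max(0,u-90):u+90,::-1]; cv2.imwrite(f"pics/cab1_{n}.png",cv2.resize(im,None,fx=3.5,fy=3.5,interpolation=cv2.INTER_CUBIC))
E
python3 plan.py 428.5 -145.2 6 -70.3
```

```text
clock: 1.85
position: [0.4272, -0.1447, 0.0692]
ee_rot: [0.407, 0.58, -0.407, 0.577]
ft_force: [0.3, -1.1, 0.1]
grip_width: 0.999
clk 1.95 pos [ 428.8 -145.3   71.3] jaw -70.3 j7 -1.08 F [ 0.3 -0.8  1.6] grip 0.999
turn [ 0.  -0.1 -0.1] shift [65.3 -0.4 -0.1]
```

View pics/cab1_scene.png

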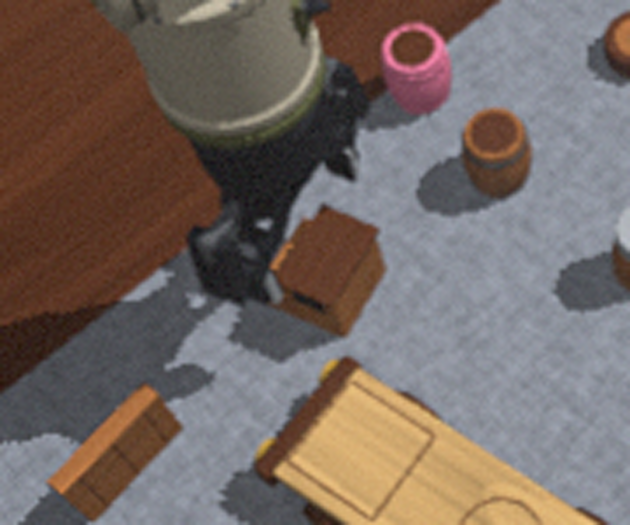

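The crop shows the jaws straddling the cab: tips at (272,290) and (348,165), roof at (325,245). Next I descend and grip.

```bash
python3 -m inch '[[[0,0,0],[30,-0.4,0],0],[[0,0,0],[55,-0.4,0],0],[[0,0,0],[65,-0.4,0],0],[[0,0,0],[65,-0.4,0],0],[[0,0,0],[65,-0.4,0],0.5],[[0,0,0],[65,-0.4,0],1],[[0,0,0],[65,-0.4,0],1],[[0,0,0],[65,-0.4,0],1],[[0,0,0],[65,-0.4,0],1],[[0,0,0],[65,-0.4,0],1]]' 60; python3 plan.py 428.5 -145.2 200
```

```text
clock: 3.2
position: [0.4292, -0.1455, 0.0074]
ee_rot: [0.408, 0.578, -0.407, 0.579]
ft_force: [-2.4, 0.6, 9.2]
grip_width: 0.648
clk 3.20 pos [ 429.2 -145.5    7.4] jaw -70.3 j7 -1.16 F [-2.4  0.6  9.2] grip 0.648
turn [ 0.   0.  -0.1] shift [-192.6   -0.2   -0.5]
```

```bash
python3 -m inch '[[[0,0,0],[-30,0,0],1],[[0,0,0],[-70,0,0],1],[[0,0,0],[-120,0,0],1],[[0,0,0],[-150,0,0],1],[[0,0,0],[-150,0,0],1]]'; python3 plan.py 549.4 -207.9 100 -78.95
```

```text
clock: 3.82
position: [0.4303, -0.1461, 0.16]
ee_rot: [0.408, 0.576, -0.406, 0.58]
ft_force: [-0.3, 0.2, -1.5]
grip_width: 0.647
clk 3.83 pos [ 430.3 -146.1  160. ] jaw -70.3 j7 -1.02 F [-0.3  0.2 -1.5] grip 0.647
turn [ 8.6  0.2 -0.3] shift [60.9 91.  98.1]
```

```bash
python3 -m inch '[[[3,0,0],[0,30,32],1],[[6,0,0],[0,60,65],1],[[8.6,0,0],[0,80,86],1],[[8.6,0.2,-0.3],[0,91,98],1],[[8.6,0.2,-0.3],[30,91,98],1],[[8.6,0.2,-0.3],[60,91,98],1],[[8.6,0.2,-0.3],[60,91,98],1],[[8.6,0.2,-0.3],[60,91,98],1]]'; python3 plan.py 549.4 -207.9 58.5 -78.95
```

```text
clock: 4.82
position: [0.5497, -0.2077, 0.1015]
ee_rot: [0.449, 0.546, -0.449, 0.546]
ft_force: [0.2, -0.5, -1.3]
grip_width: 0.648
clk 4.83 pos [ 549.7 -207.7  101.5] jaw -78.9 j7 -1.25 F [ 0.2 -0.5 -1.3] grip 0.648
turn [ 0.1  0.  -0. ] shift [43.  -0.3  0.1]
```

```bash
python3 -m inch '[[[0,0,0],[20,-0.3,0],1],[[0,0,0],[33,-0.3,0],1],[[0,0,0],[40,-0.3,0],1],[[0,0,0],[43,-0.3,0],1],[[0,0,0],[43,-0.3,0],1]]'
python3 - <<'E'
from h import *
c=camera("scene");u,v=proj(c,[[.55,-.208,.06]])[0].astype(int)
im=c["pixels"][max(0,v-75):v+75,max(0,u-90):u+90,::-1]; cv2.imwrite(f"pics/cab2.png",cv2.resize(im,None,fx=3.5,fy=3.5,interpolation=cv2.INTER_CUBIC))
E
python3 plan.py 549.4 -207.9 58 -78.95
```

```text
clock: 5.45
position: [0.5494, -0.2077, 0.0585]
ee_rot: [0.449, 0.546, -0.449, 0.546]
ft_force: [0.7, 0.3, -0.8]
grip_width: 0.65
clk 5.50 pos [ 549.6 -207.9   58.8] jaw -78.9 j7 -1.28 F [-0.   0.1 -0.5] grip 0.649
turn [ 0.1  0.  -0.1] shift [ 0.8 -0.2  0. ]
```

View pics/cab2.png

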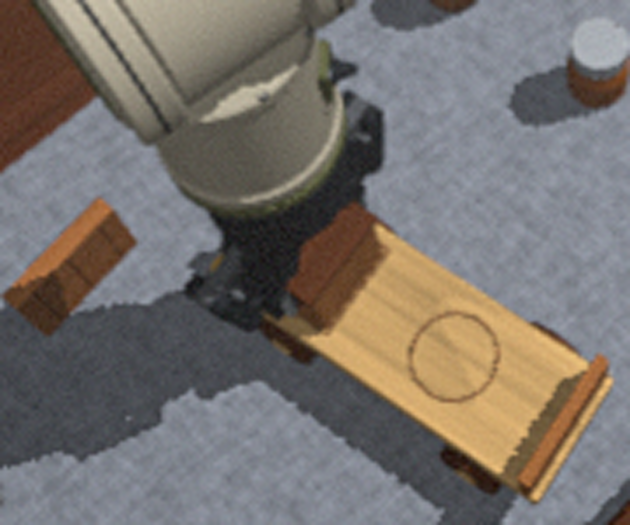

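The cab is square over the front outline, with its rear edge at (350,270), but it isn't touching the deck yet.

```bash
python3 -m inch '[[[0,0,0],[1,0,0],1],[[0,0,0],[2,0,0],1],[[0,0,0],[2,0,0],1]]'; python3 -m inch '[[[0,0,0],[0,0,0],0.4],[[0,0,0],[0,0,0],0.25],[[0,0,0],[0,0,0],0.15],[[0,0,0],[0,0,0],0.1],[[0,0,0],[-20,0,0],0.1],[[0,0,0],[-60,0,0],0.1],[[0,0,0],[-110,0,0],0],[[0,0,0],[-130,0,0],0],[[0,0,0],[-130,0,0],0]]';python3 plan.py 434.3 -310.3 140 7.9
```

```text
clock: 5.88
position: [0.5498, -0.2079, 0.0575]
ee_rot: [0.449, 0.545, -0.449, 0.547]
ft_force: [-2.2, 0.1, 4.2]
grip_width: 0.648
clock: 7.0
position: [0.5508, -0.208, 0.1906]
ee_rot: [0.45, 0.544, -0.449, 0.548]
ft_force: [0.3, 0.0, -0.3]
grip_width: 1.001
clk 7.00 pos [ 550.8 -208.   190.6] jaw -78.9 j7 -1.22 F [ 0.3  0.  -0.3] grip 1.001
turn [-86.8   0.4  -0.1] shift [  50.2 -134.3   77.7]
```

```bash
python3 -m inch '[[[-10,0,0],[0,-10,6],0],[[-20,0,0],[0,-40,20],0],[[-30,0,0],[0,-60,35],0],[[-30,0,0],[0,-60,35],0]]' ;python3 plan.py 436 -308.8 140 7.9
```

```text
clock: 7.5
position: [0.4969, -0.2557, 0.1898]
ee_rot: [0.293, 0.642, -0.294, 0.645]
ft_force: [0.2, 0.3, -0.4]
grip_width: 1.0
clk 7.50 pos [ 496.9 -255.7  189.8] jaw -49.0 j7 -0.58 F [ 0.2  0.3 -0.4] grip 1.000
turn [-56.9   0.3   0.1] shift [ 49.7 -80.9  -0.1]
```

```bash
python3 -m inch '[[[-10,0,0],[0,-30,0],0],[[-20,0,0],[0,-60,0],0],[[-30,0,0],[0,-81,0],0],[[-40,0,0],[0,-81,0],0],[[-50,0,0],[20,-81,0],0],[[-57,0.3,0],[50,-81,0],0],[[-57,0.3,0],[50,-81,0],0],[[-57,0.3,0],[50,-81,0],0]]' ;python3 plan.py 436 -308.8 19 7.9
python3 - <<'E'
from h import *
for n in("scene","top"):
    c=camera(n);u,v=proj(c,[[.436,-.308,.04]])[0].astype(int)
    im=c["pixels"][max(0,v-70):v+70,max(0,u-90):u+90,::-1]; cv2.imwrite(f"pics/hb1_{n}.png",cv2.resize(im,None,fx=3.5,fy=3.5,interpolation=cv2.INTER_CUBIC))
E
```

```text
clock: 8.5
position: [0.4367, -0.3086, 0.1406]
ee_rot: [-0.048, 0.705, 0.048, 0.706]
ft_force: [0.9, -0.4, 0.0]
grip_width: 1.002
clk 8.50 pos [ 436.7 -308.6  140.6] jaw 7.8 j7 0.53 F [ 0.9 -0.4  0. ] grip 1.002
turn [-0.1  0.   0.1] shift [121.6   0.   -0.8]
```

View pics/hb1_scene.png

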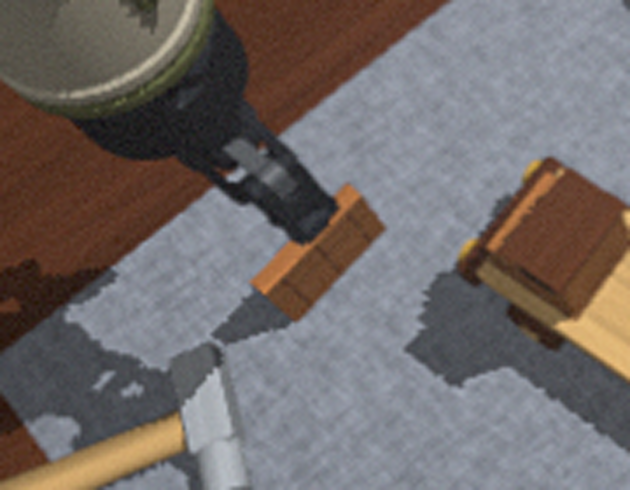

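View pics/hb1_top.png

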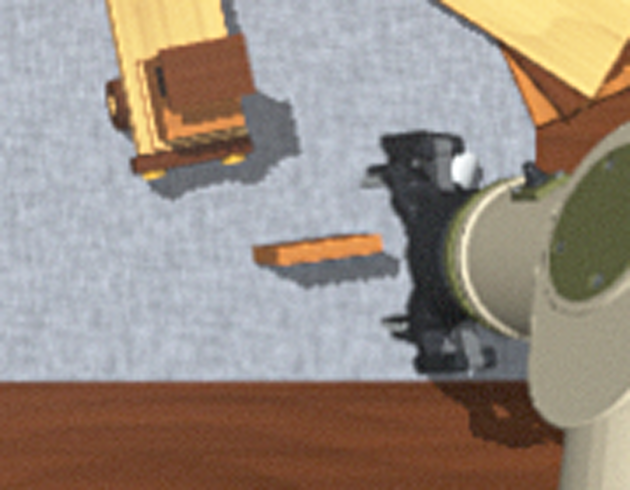

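The cab sits squarely on the lorry. The jaws bracket the headboard along x, with tips at (375,178) and (395,323) in the top crop. Next I descend and grip it.

```bash
python3 -m inch '[[[0,0,0],[40,0,-0.8],0],[[0,0,0],[80,0,-0.8],0],[[0,0,0],[110,0,-0.8],0],[[0,0,0],[121,0,-0.8],0.3],[[0,0,0],[121,0,-0.8],0.6],[[0,0,0],[121,0,-0.8],0.75],[[0,0,0],[121,0,-0.8],1],[[0,0,0],[121,0,-0.8],1],[[0,0,0],[121,0,-0.8],1],[[0,0,0],[121,0,-0.8],1]]' 50;python3 plan.py 436 -308.8 190 7.9
```

```text
clock: 9.85
position: [0.4369, -0.3099, 0.0212]
ee_rot: [-0.05, 0.705, 0.047, 0.706]
ft_force: [-0.5, 0.7, 7.0]
grip_width: 0.15
clk 9.85 pos [ 436.9 -309.9   21.2] jaw 7.8 j7 0.44 F [-0.5  0.7  7. ] grip 0.150
turn [-0.1  0.1  0.2] shift [-168.9    0.6   -0.4]
```

```bash
python3 -m inch '[[[0,0,0],[-40,0,0],1],[[0,0,0],[-90,0,0],1],[[0,0,0],[-140,0,0],1],[[0,0,0],[-169,0,0],1],[[0,0,0],[-169,0,0],1]]';python3 plan.py 564 164.6 190 4.3
```

```text
clock: 10.48
position: [0.4375, -0.31, 0.1928]
ee_rot: [-0.051, 0.704, 0.046, 0.707]
ft_force: [-1.2, 0.6, -0.9]
grip_width: 0.146
clk 10.47 pos [ 437.5 -310.   192.8] jaw 7.8 j7 0.56 F [-1.2  0.6 -0.9] grip 0.146
turn [3.5 0.3 0.4] shift [4.000e-01 4.530e+02 1.899e+02]
```

```bash
python3 -m inch '[[[0,0,0],[0,40,17],1],[[0,0,0],[0,90,38],1],[[0,0,0],[0,145,61],1],[[1,0,0],[0,200,84],1],[[2,0,0],[0,255,107],1],[[3,0,0],[0,310,130],1],[[3.5,0.3,0.4],[0,365,153],1],[[3.5,0.3,0.4],[0,415,174],1],[[3.5,0.3,0.4],[0,445,187],1],[[3.5,0.3,0.4],[0,453,190],1]]';python3 plan.py 564 164.6 110 4.3
```

```text
clock: 11.72
position: [0.5633, 0.1672, 0.1892]
ee_rot: [-0.028, 0.707, 0.028, 0.706]
ft_force: [0.1, 0.3, -0.6]
grip_width: 0.149
clk 11.72 pos [563.3 167.2 189.2] jaw 4.5 j7 -0.53 F [ 0.1  0.3 -0.6] grip 0.149
turn [ 0.2 -0.1 -0.1] shift [79.2 -2.7  0.6]
```

```bash
python3 -m inch '[[[0.2,0,0],[40,-2.7,0.6],1],[[0.2,0,0],[70,-2.7,0.6],1],[[0.2,0,0],[79,-2.7,0.6],1],[[0.2,0,0],[79,-2.7,0.6],1],[[0.2,0,0],[79,-2.7,0.6],1]]';python3 plan.py 564 164.6 100 4.3
python3 - <<'E'
from h import *
for n in("scene","top"):
    c=camera(n);np.savez(n+"_hb.npz",**c);u,v=proj(c,[[.564,.165,.08]])[0].astype(int)
    im=c["pixels"][max(0,v-40):v+40,max(0,u-50):u+50,::-1]; cv2.imwrite(f"pics/hb2_{n}.png",cv2.resize(im,None,fx=7,fy=7,interpolation=cv2.INTER_CUBIC)); print(u-50,v-40)
    for y in(27,-27):
        for x in(46.5,73.5):
            a=np.array([-.9972,-.075]);b=np.array([.075,-.9972])
            w=np.array([622.1,171.])+x*a+y*b
            print(n,x,y,proj(c,[[w[0]/1000,w[1]/1000,.075]])[0].round(1))
E
```

```text
clock: 12.35
position: [0.5646, 0.1647, 0.1115]
ee_rot: [-0.026, 0.707, 0.027, 0.707]
ft_force: [-0.6, -0.3, -0.9]
grip_width: 0.146
clk 12.35 pos [564.6 164.7 111.5] jaw 4.3 j7 -0.57 F [-0.6 -0.3 -0.9] grip 0.146
turn [ 0.  -0.  -0.1] shift [11.5 -0.  -0.6]
253 129
scene 46.5 27 [301.2 180.8]
scene 73.5 27 [291.9 174.5]
scene 46.5 -27 [314.7 166.1]
scene 73.5 -27 [305.5 160.1]
164 123
top 46.5 27 [224.8 157.8]
top 73.5 27 [225.5 168.6]
top 46.5 -27 [203.  159.3]
top 73.5 -27 [203.7 170.2]
```

View pics/hb2_scene.png

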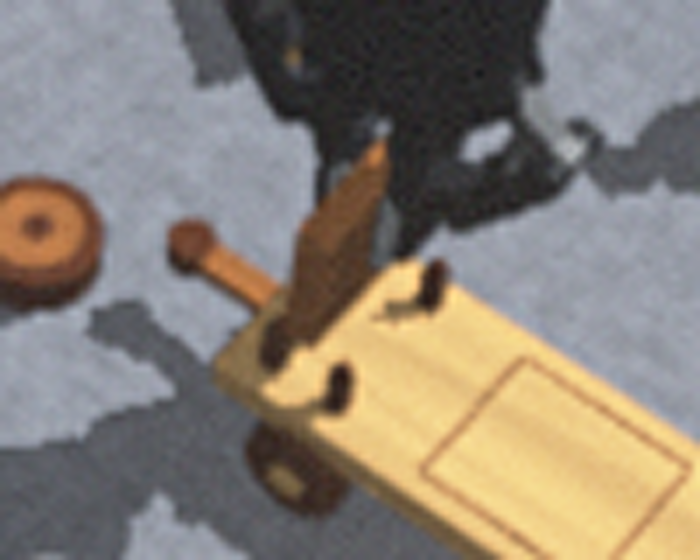

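View pics/hb2_top.png

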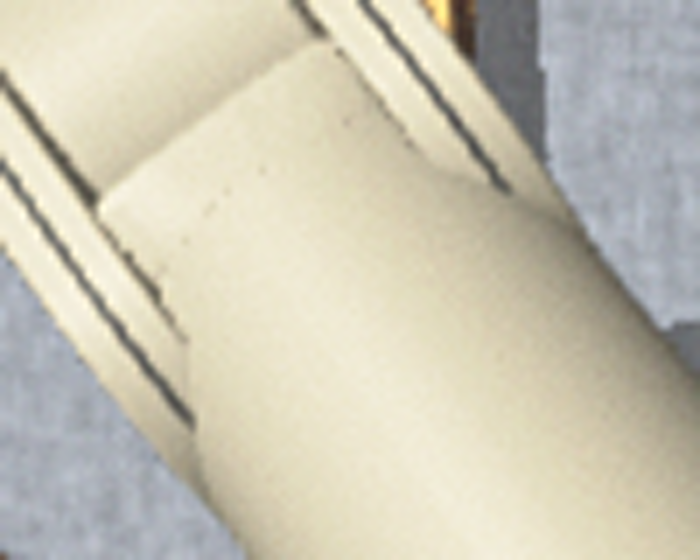

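Run:
```python
from h import *
s=dict(np.load("scene_hb.npz"))
f=lambda U,V:((U+.5)/7-.5+253,(V+.5)/7-.5+129)
for n,p,h in(("s46,27 top",(343,368),.076),("s73,27 top",(273,330),.076),("s46,-27 top",(436,264),.076),("board corner",(310,346),.0905)):
    w=ray(s,*f(*p),h)*1000; d=w[:2]-np.array([622.1,171.]); print(n,w.round(1),"trailer x %.1f y %.1f"%(d@[-.9972,-.075],d@[.075,-.9972]))
w=ray(s,*f(310,346),.0905)
P=cloud(s);
```

```text
s46,27 top [579.4 139.9  76. ] trailer x 44.9 y 27.8
s73,27 top [552.9 134.9  76. ] trailer x 71.7 y 30.8
s46,-27 top [574.7 193.7  76. ] trailer x 45.6 y -26.1
board corner [571.1 130.7  90.5] trailer x 53.9 y 36.3
```

The scene crop shows the board lined up with the gap: its lower corner is at (310,346) and the stakes are at (273,330) and (343,368). The readings agree within about 2 mm, so I'll go down gently and watch the force.

```bash
python3 -m inch '[[[0,0,0],[10,0,-0.6],1],[[0,0,0],[16,0,-0.6],1],[[0,0,0],[20,0,-0.6],1],[[0,0,0],[23,0,-0.6],1],[[0,0,0],[23,0,-0.6],1]]';python3 plan.py 564 164.6 71 4.3
```

```text
clock: 13.08
position: [0.5638, 0.1647, 0.0881]
ee_rot: [-0.026, 0.707, 0.027, 0.706]
ft_force: [-0.1, 0.2, -0.6]
grip_width: 0.147
clk 13.07 pos [563.8 164.7  88.1] jaw 4.3 j7 -0.59 F [-0.1  0.2 -0.6] grip 0.147
turn [ 0.  -0.  -0.1] shift [17.1 -0.1  0.2]
```

```bash
python3 -m inch '[[[0,0,0],[6,0,0],1],[[0,0,0],[11,0,0],1],[[0,0,0],[15,0,0],1],[[0,0,0],[15,0,0],1],[[0,0,0],[16.5,0,0],1],[[0,0,0],[17.5,0,0],1],[[0,0,0],[17.5,0,0],1]]';python3 plan.py 564 164.6 71 4.3
python3 - <<'E'
from h import *
c=camera("scene");u,v=proj(c,[[.564,.165,.08]])[0].astype(int)
im=c["pixels"][max(0,v-40):v+40,max(0,u-50):u+50,::-1]; cv2.imwrite(f"pics/hb3.png",cv2.resize(im,None,fx=7,fy=7,interpolation=cv2.INTER_CUBIC))
E
```

```text
clock: 13.95
position: [0.564, 0.1649, 0.0713]
ee_rot: [-0.026, 0.707, 0.027, 0.707]
ft_force: [-2.1, -0.3, 4.9]
grip_width: 0.143
clk 13.95 pos [564.  164.9  71.3] jaw 4.3 j7 -0.60 F [-2.1 -0.3  4.9] grip 0.143
turn [ 0.  -0.  -0.1] shift [ 0.3 -0.3 -0. ]
```

View pics/hb3.png

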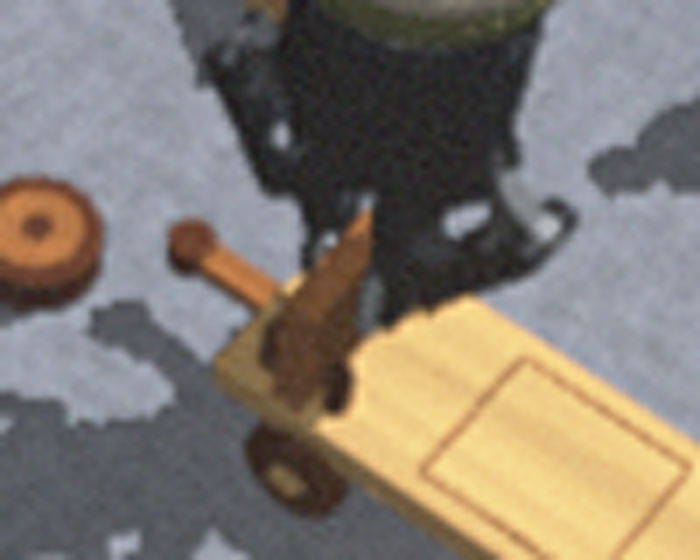

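The board is down between the stakes, with deck contact at 4.9 N and the same TCP height above the deck as when it was gripped on the bench. Next I release it and go for the crate.

```bash
python3 -m inch '[[[0,0,0],[0,0,0],0.7],[[0,0,0],[0,0,0],0.6],[[0,0,0],[0,0,0],0.6],[[0,0,0],[0,0,0],0.6],[[0,0,0],[-20,0,0],0.6],[[0,0,0],[-60,0,0],0.6],[[0,0,0],[-110,0,0],0.3],[[0,0,0],[-130,0,0],0],[[0,0,0],[-130,0,0],0]]';python3 plan.py 431.7 302.3 150 58.4;python3 - <<'E'
from h import *
for n in("scene","top"):
    c=camera(n);u,v=proj(c,[[.564,.165,.08]])[0].astype(int)
    im=c["pixels"][max(0,v-40):v+40,max(0,u-50):u+50,::-1]; cv2.imwrite(f"pics/hb4_{n}.png",cv2.resize(im,None,fx=7,fy=7,interpolation=cv2.INTER_CUBIC))
E
```

```text
clock: 15.12
position: [0.5647, 0.1651, 0.2033]
ee_rot: [-0.026, 0.706, 0.027, 0.708]
ft_force: [0.6, 0.3, -0.1]
grip_width: 0.993
clk 15.12 pos [564.7 165.1 203.3] jaw 4.3 j7 -0.52 F [ 0.6  0.3 -0.1] grip 0.993
turn [-54.1   0.2   0. ] shift [  53.1  146.8 -122.4]
```

View pics/hb4_scene.png

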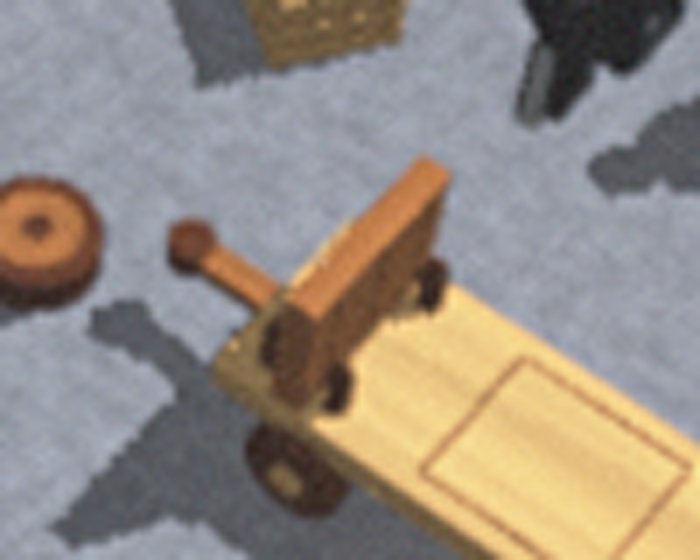

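The headboard stands upright and fully down between the stakes. The crate is next.

```bash
python3 -m inch '[[[-10,0,0],[0,30,-25],0],[[-20,0,0],[0,60,-50],0],[[-30,0,0],[0,95,-80],0],[[-40,0,0],[0,130,-108],0],[[-50,0,0],[10,147,-122],0],[[-54,0,0],[30,147,-122],0],[[-54,0.2,0],[53,147,-122],0],[[-54,0.2,0],[53,147,-122],0],[[-54,0.2,0],[53,147,-122],0]]';python3 plan.py 431.7 302.3 5 58.4
python3 - <<'E'
from h import *
for n in("scene","top"):
    c=camera(n);u,v=proj(c,[[.4317,.3023,.04]])[0].astype(int)
    im=c["pixels"][max(0,v-50):v+50,max(0,u-60):u+60,::-1]; cv2.imwrite(f"pics/cr1_{n}.png",cv2.resize(im,None,fx=5,fy=5,interpolation=cv2.INTER_CUBIC))
E
```

```text
clock: 16.35
position: [0.431, 0.3019, 0.1479]
ee_rot: [-0.344, 0.619, 0.345, 0.616]
ft_force: [0.5, 0.1, 0.4]
grip_width: 1.0
clk 16.35 pos [431.  301.9 147.9] jaw 58.3 j7 0.02 F [0.5 0.1 0.4] grip 1.000
turn [-0.1 -0.2 -0.2] shift [142.9  -0.8   1.2]
```

View pics/cr1_scene.png

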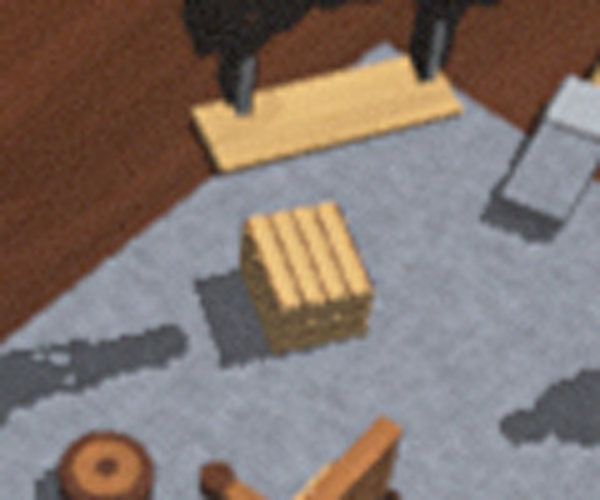

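View pics/cr1_top.png

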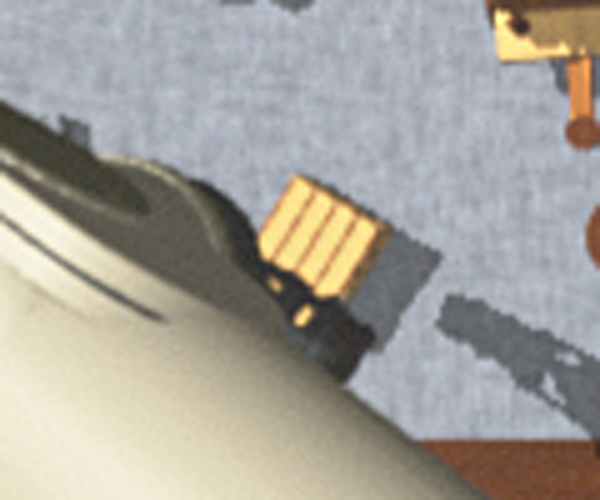

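The jaw line, (240,100) to (430,65) in the scene crop, is parallel to the crate's short side. Now I descend.

```bash
python3 -m inch '[[[0,0,0],[50,-0.8,1.2],0],[[0,-0.2,-0.2],[100,-0.8,1.2],0],[[0,-0.2,-0.2],[130,-0.8,1.2],0],[[0,-0.2,-0.2],[142,-0.8,1.2],0],[[0,-0.2,-0.2],[142,-0.8,1.2],0.2],[[0,-0.2,-0.2],[142,-0.8,1.2],0.5],[[0,-0.2,-0.2],[142,-0.8,1.2],1],[[0,-0.2,-0.2],[142,-0.8,1.2],1],[[0,-0.2,-0.2],[142,-0.8,1.2],1],[[0,-0.2,-0.2],[142,-0.8,1.2],1]]' 50;python3 plan.py 431.7 302.3 190
```

```text
clock: 17.7
position: [0.4331, 0.3033, 0.008]
ee_rot: [-0.344, 0.616, 0.344, 0.619]
ft_force: [0.2, -0.9, 7.7]
grip_width: 0.602
clk 17.70 pos [433.1 303.3   8. ] jaw 58.3 j7 -0.12 F [ 0.2 -0.9  7.7] grip 0.602
turn [-0.   0.2  0.2] shift [-182.     0.2   -1. ]
```

```bash
python3 -m inch '[[[0,0,0],[-40,0,0],1],[[0,0,0],[-90,0,0],1],[[0,0,0],[-140,0,0],1],[[0,0,0],[-178,0,0],1],[[0,0,0],[-182,0,0],1]]';python3 plan.py 648.7 172 190 94.3
```

```text
clock: 18.32
position: [0.4334, 0.304, 0.1931]
ee_rot: [-0.345, 0.614, 0.344, 0.621]
ft_force: [0.5, 0.1, -1.9]
grip_width: 0.6
clk 18.32 pos [433.4 304.  193.1] jaw 58.3 j7 0.06 F [ 0.5  0.1 -1.9] grip 0.600
turn [-36.    0.3   0.5] shift [   4.6 -252.6    1. ]
```

```bash
python3 -m inch '[[[-6,0,0],[0,-35,0],1],[[-12,0,0],[0,-75,0],1],[[-20,0,0],[0,-120,0],1],[[-28,0,0],[0,-165,0],1],[[-36,0.3,0.5],[0,-210,0],1],[[-36,0.3,0.5],[0,-240,1],1],[[-36,0.3,0.5],[4,-252.6,1],1],[[-36,0.3,0.5],[4,-252.6,1],1]]';python3 plan.py 648.7 172 90 94.3
```

```text
clock: 19.32
position: [0.6482, 0.1719, 0.1896]
ee_rot: [-0.518, 0.482, 0.519, 0.481]
ft_force: [-0.0, 0.5, -1.4]
grip_width: 0.598
clk 19.32 pos [648.2 171.9 189.6] jaw 94.2 j7 0.94 F [-0.   0.5 -1.4] grip 0.598
turn [-0.1  0.  -0.1] shift [99.6 -0.7 -0. ]
```

```bash
python3 -m inch '[[[0,0,0],[40,-0.7,0],1],[[0,0,0],[80,-0.7,0],1],[[0,0,0],[105,-0.7,0],1],[[0,0,0],[118,-0.7,0],1],[[0,0,0],[124,-0.7,0],1],[[0,0,0],[124,-0.7,0],1]]';python3 plan.py 648.7 172 58 94.3
python3 - <<'E'
from h import *
for n in("scene","top"):
    c=camera(n);u,v=proj(c,[[.6317,.1723,.06]])[0].astype(int)
    im=c["pixels"][max(0,v-50):v+50,max(0,u-60):u+60,::-1]; cv2.imwrite(f"pics/cr2_{n}.png",cv2.resize(im,None,fx=5,fy=5,interpolation=cv2.INTER_CUBIC))
E
```

```text
clock: 20.08
position: [0.6489, 0.1723, 0.0663]
ee_rot: [-0.518, 0.481, 0.519, 0.481]
ft_force: [-1.4, -0.1, -0.1]
grip_width: 0.604
clk 20.07 pos [648.9 172.3  66.3] jaw 94.2 j7 0.89 F [-1.4 -0.1 -0.1] grip 0.604
turn [-0.1  0.  -0.1] shift [ 8.3  0.2 -0.3]
```

View pics/cr2_scene.png

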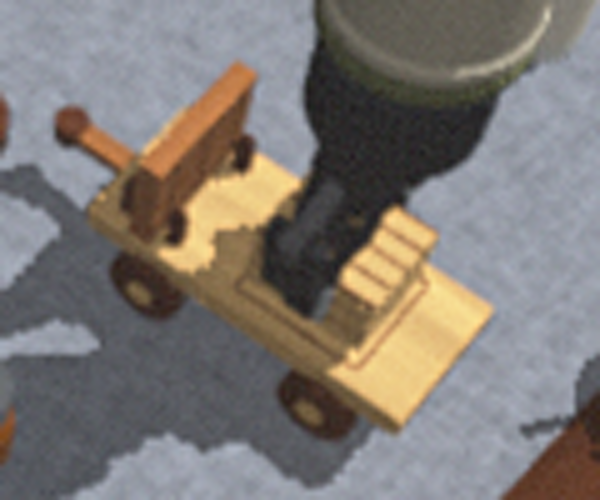

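The crate hovers square over its outline, whose lines show at (355,360) and (425,285). Next I lower it and release.

```bash
python3 -m inch '[[[0,0,0],[4,0,0],1],[[0,0,0],[7,0,0],1],[[0,0,0],[9,0,0],1],[[0,0,0],[9,0,0],1]]';python3 -m inch '[[[0,0,0],[0,0,0],0.35],[[0,0,0],[0,0,0],0.2],[[0,0,0],[0,0,0],0.15],[[0,0,0],[0,0,0],0.15],[[0,0,0],[-30,0,0],0.15],[[0,0,0],[-80,0,0],0.1],[[0,0,0],[-120,0,0],0],[[0,0,0],[-130,0,0],0],[[0,0,0],[-130,0,0],0]]';python3 plan.py 442 137 140 94.3
```

```text
clock: 20.68
position: [0.6491, 0.1724, 0.0582]
ee_rot: [-0.518, 0.481, 0.518, 0.481]
ft_force: [-2.3, -1.7, 4.8]
grip_width: 0.601
clock: 21.8
position: [0.6494, 0.1723, 0.1882]
ee_rot: [-0.518, 0.481, 0.518, 0.481]
ft_force: [-0.1, 0.5, -0.8]
grip_width: 1.0
clk 21.80 pos [649.4 172.3 188.2] jaw 94.2 j7 0.94 F [-0.1  0.5 -0.8] grip 1.000
turn [-0.1  0.  -0. ] shift [ 48.2 209.4 -19.9]
```

```bash
python3 -m inch '[[[0,0,0],[0,40,-4],0],[[0,0,0],[0,95,-9],0],[[0,0,0],[0,150,-14],0],[[0,0,0],[0,195,-18],0],[[0,0,0],[20,209.4,-20],0],[[0,0,0],[60,209.4,-20],0],[[0,0,0],[88,209.4,-20],0],[[0,0,0],[88,209.4,-20],0]]';python3 plan.py 442 137 1 94.3
python3 - <<'E'
from h import *
for n in("scene","top"):
    c=camera(n);np.savez(n+"_w.npz",**c);u,v=proj(c,[[.442,.137,.02]])[0].astype(int)
    im=c["pixels"][max(0,v-50):v+50,max(0,u-60):u+60,::-1]; cv2.imwrite(f"pics/wh1_{n}.png",cv2.resize(im,None,fx=5,fy=5,interpolation=cv2.INTER_CUBIC))
    cv2.imwrite(f"pics/wh1f_{n}.png",cv2.resize(c["pixels"][...,::-1],(800,600)))
E
```

```text
clock: 22.8
position: [0.4399, 0.1364, 0.098]
ee_rot: [-0.517, 0.482, 0.52, 0.48]
ft_force: [0.3, 0.3, 0.7]
grip_width: 1.002
clk 22.80 pos [439.9 136.4  98. ] jaw 94.2 j7 0.93 F [0.3 0.3 0.7] grip 1.002
turn [-0.1  0.  -0.3] shift [97.  -2.6  0.4]
```

View pics/wh1_scene.png

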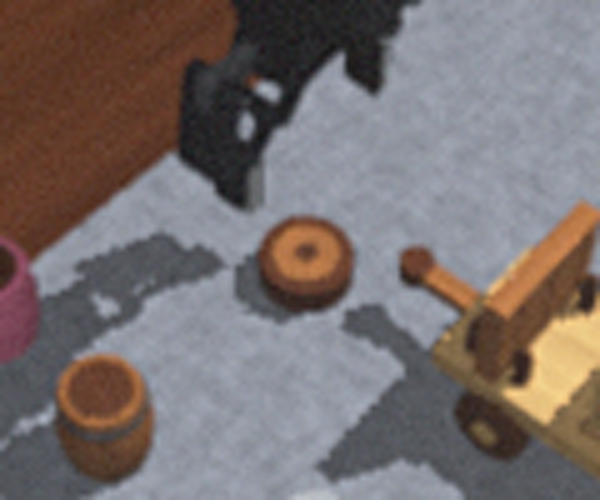

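View pics/wh1f_top.png

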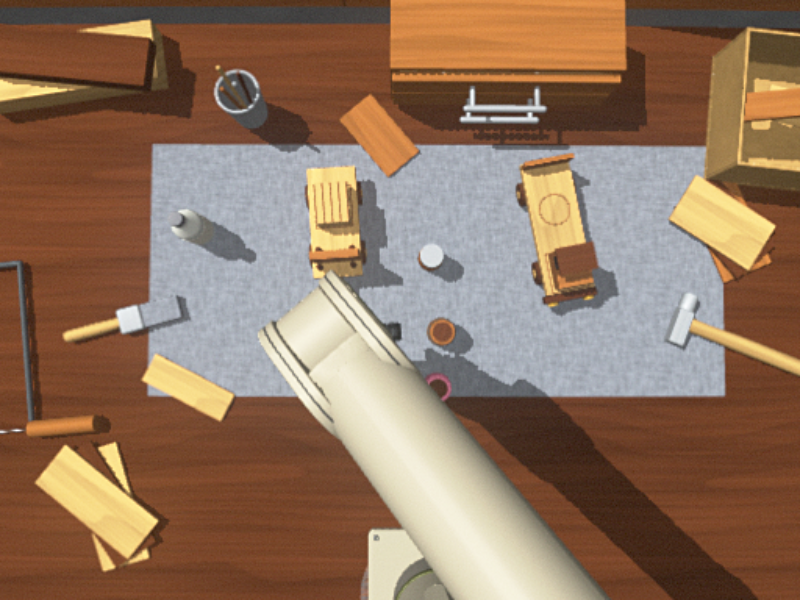

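The cab, headboard and crate are all in place. The jaws line up over the wheel at (305,262) in the scene crop. I'll measure the placed crate and cab in the same pictures, then grip the wheel.

```bash
python3 - <<'E'
from meas import *
for n,bc,bk in(("top",(190,105,245,150),(350,150,387,190)),("scene",(290,165,360,215),(140,225,220,290))):
    c=dict(np.load(n+"_w.npz"));P=cloud(c)
    for k,b,h in(("crate",bc,.09),("cabroof",bk,.11)):
        p=top_pts(c,P,b,h,.008);r=rectf(p);print(n,k,len(p),(p.mean(0)*1000).round(1),np.round(r,1))
E
python3 -m inch '[[[0,0,0],[40,-2.6,0],0],[[0,0,0],[70,-2.6,0],0],[[0,0,0],[90,-2.6,0.4],0],[[0,0,0],[97,-2.6,0.4],0],[[0,0,0],[97,-2.6,0.4],0.2],[[0,0,0],[97,-2.6,0.4],0.5],[[0,0,0],[97,-2.6,0.4],1],[[0,0,0],[97,-2.6,0.4],1],[[0,0,0],[97,-2.6,0.4],1],[[0,0,0],[97,-2.6,0.4],1]]' 50;python3 plan.py 442 137 170
```

```text
top crate 586 [645.9 171.9] [645.9 171.9  65.1  54.2   4.6]
top cabroof 449 [ 557.1 -206.6] [ 557.1 -206.8   42.1   61.5   10.9]
scene crate 628 [649.3 169.5] [648.9 169.5  65.2  58.8   4.3]
scene cabroof 663 [ 559.  -206.3] [ 559.  -206.1   43.2   60.4   11. ]
clock: 24.15
position: [0.4451, 0.1382, 0.0048]
ee_rot: [0.518, -0.481, -0.518, -0.482]
ft_force: [-3.1, -1.6, 11.3]
grip_width: 0.566
clk 24.15 pos [445.1 138.2   4.8] jaw 94.2 j7 0.79 F [-3.1 -1.6 11.3] grip 0.566
turn [-0.  0.  0.] shift [-165.2    3.    -0.8]
```

```bash
python3 -m inch '[[[0,0,0],[-20,0,0],1],[[0,0,0],[-60,0,0],1],[[0,0,0],[-110,0,0],1],[[0,0,0],[-155,0,0],1],[[0,0,0],[-175,0,0],1],[[0,0,0],[-175,0,0],1]]';python3 plan.py 650.5 172.2 180 94.3
```

```text
clock: 24.9
position: [0.4458, 0.138, 0.1812]
ee_rot: [0.519, -0.481, -0.517, -0.482]
ft_force: [-0.2, -0.5, -1.3]
grip_width: 0.561
clk 24.90 pos [445.8 138.  181.2] jaw 94.2 j7 1.05 F [-0.2 -0.5 -1.3] grip 0.561
turn [-0.1 -0.   0.2] shift [   2.1 -206.6   19.2]
```

```bash
python3 -m inch '[[[0,0,0],[0,-35,3],1],[[0,0,0],[0,-85,8],1],[[0,0,0],[0,-135,13],1],[[0,0,0],[0,-180,17],1],[[0,0,0],[0,-206.6,19],1],[[0,0,0],[20,-206.6,19],1],[[0,0,0],[50,-206.6,19],1],[[0,0,0],[68,-206.6,19],1],[[0,0,0],[72,-206.6,19],1],[[0,0,0],[72,-206.6,19],1]]';python3 plan.py 650.5 172.2 95 94.3
python3 - <<'E'
from h import *
c=camera("scene");u,v=proj(c,[[.648,.172,.1]])[0].astype(int)
im=c["pixels"][max(0,v-50):v+50,max(0,u-60):u+60,::-1]; cv2.imwrite(f"pics/wh2.png",cv2.resize(im,None,fx=5,fy=5,interpolation=cv2.INTER_CUBIC))
E
```

```text
clock: 26.15
position: [0.6507, 0.1721, 0.1104]
ee_rot: [0.519, -0.48, -0.517, -0.482]
ft_force: [0.1, 0.4, 0.1]
grip_width: 0.563
clk 26.15 pos [650.7 172.1 110.4] jaw 94.2 j7 0.93 F [0.1 0.4 0.1] grip 0.563
turn [-0.1 -0.   0.2] shift [15.4  0.3  0.2]
```

View pics/wh2.png

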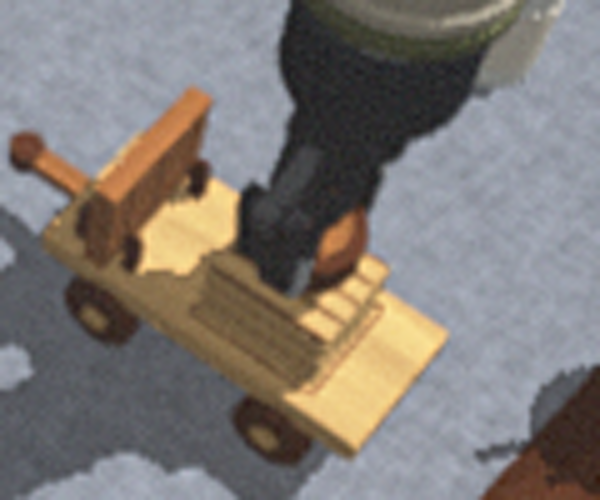

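The wheel is held roughly level over the crate, about 15 mm above its top. Next I lower it.

```bash
python3 -m inch '[[[0,0,0],[8,0,0],1],[[0,0,0],[12,0,0],1],[[0,0,0],[14,0,0],1],[[0,0,0],[15,0,0],1],[[0,0,0],[15,0,0],1]]';python3 plan.py 650.5 172.2 95 94.3
```

```text
clock: 26.82
position: [0.6511, 0.1722, 0.0959]
ee_rot: [0.519, -0.48, -0.517, -0.483]
ft_force: [-0.0, -0.1, -0.2]
grip_width: 0.562
clk 26.82 pos [651.1 172.2  95.9] jaw 94.2 j7 0.92 F [-0.  -0.1 -0.2] grip 0.562
turn [-0.1 -0.   0.3] shift [0.9 0.6 0. ]
```

```bash
python3 -m inch '[[[0,0,0],[1,0,0],1],[[0,0,0],[2,0,0],1],[[0,0,0],[2,0,0],1]]';python3 plan.py 650.5 172.2 95 94.3
```

```text
clock: 27.2
position: [0.6513, 0.1723, 0.095]
ee_rot: [0.519, -0.48, -0.516, -0.483]
ft_force: [-2.7, -2.2, 6.9]
grip_width: 0.56
clk 27.20 pos [651.3 172.3  95. ] jaw 94.2 j7 0.92 F [-2.7 -2.2  6.9] grip 0.560
turn [-0.1 -0.   0.3] shift [ 0.   0.8 -0.1]
```

```bash
python3 -m inch '[[[0,0,0],[0,0,0],0.4],[[0,0,0],[0,0,0],0.25],[[0,0,0],[0,0,0],0.15],[[0,0,0],[0,0,0],0.15],[[0,0,0],[-30,0,0],0.15],[[0,0,0],[-70,0,0],0.1],[[0,0,0],[-90,0,0],0],[[0,0,0],[-90,0,0],0]]';python3 plan.py 445.3 -4.4 150 94.3;python3 - <<'E'
from h import *
c=camera("scene");u,v=proj(c,[[.648,.172,.1]])[0].astype(int)
im=c["pixels"][max(0,v-50):v+50,max(0,u-60):u+60,::-1]; cv2.imwrite(f"pics/wh3.png",cv2.resize(im,None,fx=5,fy=5,interpolation=cv2.INTER_CUBIC))
E
```

```text
clock: 28.2
position: [0.6513, 0.1727, 0.1862]
ee_rot: [0.52, -0.479, -0.516, -0.483]
ft_force: [1.4, 0.7, -0.1]
grip_width: 1.0
clk 28.20 pos [651.3 172.7 186.2] jaw 94.2 j7 0.96 F [ 1.4  0.7 -0.1] grip 1.000
turn [-0.1 -0.   0.4] shift [  34.5  218.6 -161.6]
```

View pics/wh3.png

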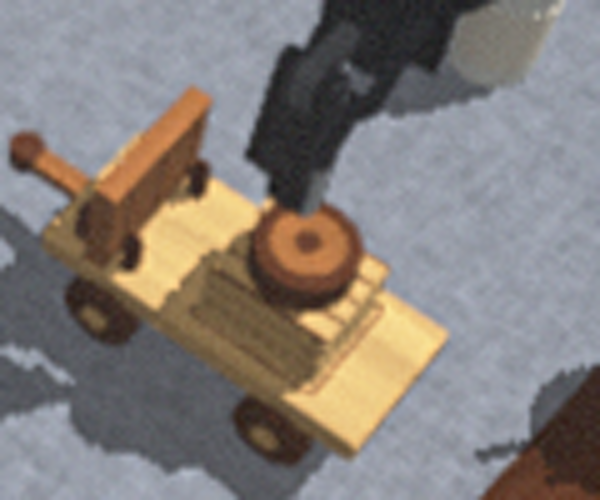

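The wheel lies flat on the crate. The barrel is next: the brown one, not the pink.

```bash
python3 -m inch '[[[0,0,0],[0,30,-22],0],[[0,0,0],[0,75,-55],0],[[0,0,0],[0,120,-89],0],[[0,0,0],[0,165,-122],0],[[0,0,0],[0,205,-151],0],[[0,0,0.4],[10,218.6,-162],0],[[0,0,0.4],[34,218.6,-162],0],[[0,0,0.4],[34,218.6,-162],0]]';python3 plan.py 445.3 -4.4 9 94.3;python3 - <<'E'
from h import *
for n in("scene","top"):
    c=camera(n);np.savez(n+"_b.npz",**c);u,v=proj(c,[[.445,-.004,.05]])[0].astype(int)
    im=c["pixels"][max(0,v-50):v+50,max(0,u-60):u+60,::-1]; cv2.imwrite(f"pics/ba1_{n}.png",cv2.resize(im,None,fx=5,fy=5,interpolation=cv2.INTER_CUBIC))
E
python3 - <<'E'
from meas import *
for n,b,bw in(("top",(265,198,298,232),(190,105,245,150)),("scene",(205,178,230,208),(285,150,370,215))):
    c=dict(np.load(n+"_b.npz"));P=cloud(c)
    for k,bb,h in(("wheel",bw,.11),("crate",bw,.09)):
        p=top_pts(c,P,bb,h,.006);print(n,k,len(p),(p.mean(0)*1000).round(1),np.round(rectf(p),1))
E
```

```text
clock: 29.25
position: [0.4431, -0.0061, 0.1477]
ee_rot: [-0.516, 0.483, 0.519, 0.481]
ft_force: [0.1, 0.5, 0.2]
grip_width: 1.003
clk 29.25 pos [443.1  -6.1 147.7] jaw 94.1 j7 1.41 F [0.1 0.5 0.2] grip 1.003
turn [-0.2  0.  -0.3] shift [138.7  -2.9   1.5]
top wheel 334 [646.1 171.9] [646.1 171.5  48.5  47.4  63.5]
top crate 233 [640.9 169.6] [646.  171.9  64.9  54.2   4.6]
scene wheel 358 [649.5 170.1] [649.3 170.1  49.4  49.6  44.4]
scene crate 268 [653.4 161.6] [648.7 170.   65.3  56.9   5.6]
```

View pics/ba1_scene.png

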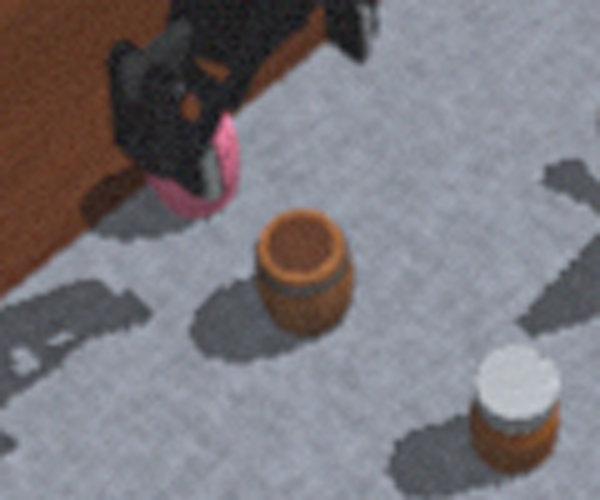

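The wheel is within 1 mm of the crate's middle in both views. The jaws are over the brown barrel at (303,270), and the pink one sits behind the finger. Now I descend.

```bash
python3 -m inch '[[[0,0,0],[40,-2.9,1.5],0],[[0,0,-0.3],[85,-2.9,1.5],0],[[0,0,-0.3],[125,-2.9,1.5],0],[[0,0,-0.3],[138,-2.9,1.5],0],[[0,0,-0.3],[138,-2.9,1.5],0.2],[[0,0,-0.3],[138,-2.9,1.5],0.5],[[0,0,-0.3],[138,-2.9,1.5],1],[[0,0,-0.3],[138,-2.9,1.5],1],[[0,0,-0.3],[138,-2.9,1.5],1],[[0,0,-0.3],[138,-2.9,1.5],1]]' 50;python3 plan.py 445.3 -4.4 190 94.3
```

```text
clock: 30.6
position: [0.4485, -0.0025, 0.0134]
ee_rot: [0.52, -0.48, -0.517, -0.483]
ft_force: [-3.5, 0.6, 11.6]
grip_width: 0.535
clk 30.60 pos [448.5  -2.5  13.4] jaw 94.2 j7 1.15 F [-3.5  0.6 11.6] grip 0.535
turn [-0.1 -0.   0.3] shift [-176.6    2.3   -1.6]
```

```bash
python3 -m inch '[[[0,0,0],[-30,0,0],1],[[0,0,0],[-75,0,0],1],[[0,0,0],[-125,0,0],1],[[0,0,0],[-165,0,0],1],[[0,0,0],[-177,0,0],1],[[0,0,0],[-177,0,0],1]]';python3 plan.py 648.5 -188 190 101.05
```

```text
clock: 31.35
position: [0.4481, -0.003, 0.1916]
ee_rot: [0.521, -0.48, -0.515, -0.483]
ft_force: [-0.3, -0.7, -1.1]
grip_width: 0.536
clk 31.35 pos [448.1  -3.  191.6] jaw 94.2 j7 1.52 F [-0.3 -0.7 -1.1] grip 0.536
turn [-6.9 -0.2  0.4] shift [   3.7 -186.3 -199.1]
```

```bash
python3 -m inch '[[[0,0,0],[0,-25,-27],1],[[-2,0,0],[0,-60,-64],1],[[-4,0,0],[0,-97,-103],1],[[-6,0,0],[0,-133,-142],1],[[-7,-0.2,0.4],[0,-165,-176],1],[[-7,-0.2,0.4],[0,-186,-199],1],[[-7,-0.2,0.4],[20,-186.3,-199],1],[[-7,-0.2,0.4],[60,-186.3,-199],1],[[-7,-0.2,0.4],[105,-186.3,-199],1],[[-7,-0.2,0.4],[110,-186.3,-199],1]]';python3 plan.py 648.5 -188 64 101.05
python3 - <<'E'
from h import *
c=camera("scene");u,v=proj(c,[[.62,-.188,.06]])[0].astype(int)
im=c["pixels"][max(0,v-60):v+60,max(0,u-70):u+70,::-1]; cv2.imwrite(f"pics/ba2.png",cv2.resize(im,None,fx=5,fy=5,interpolation=cv2.INTER_CUBIC))
E
```

```text
clock: 32.6
position: [0.6467, -0.1872, 0.0795]
ee_rot: [-0.545, 0.449, 0.549, 0.448]
ft_force: [-0.1, -0.2, 0.4]
grip_width: 0.541
clk 32.60 pos [ 646.7 -187.2   79.5] jaw 101.3 j7 1.57 F [-0.1 -0.2  0.4] grip 0.541
turn [ 0.2  0.1 -0.3] shift [15.5 -1.7 -1.2]
```

View pics/ba2.png

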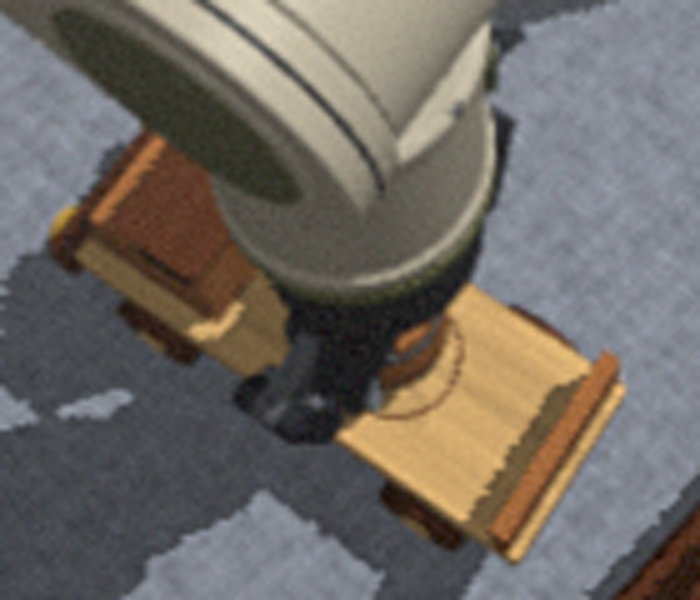

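The barrel hovers over its circle, with the right arc visible at (455,370) and the gripper body above the cab roof. Next I lower it.

```bash
python3 -m inch '[[[0,0,0],[6,-1.7,-1.2],1],[[0,0,0],[11,-1.7,-1.2],1],[[0,0,0],[14,-1.7,-1.2],1],[[0,0,0],[15,-1.7,-1.2],1],[[0,0,0],[15,-1.7,-1.2],1]]';python3 plan.py 648.5 -188 63 101.05
```

```text
clock: 33.28
position: [0.6498, -0.1881, 0.0667]
ee_rot: [-0.546, 0.449, 0.548, 0.448]
ft_force: [-0.1, 0.8, -0.3]
grip_width: 0.543
clk 33.27 pos [ 649.8 -188.1   66.7] jaw 101.3 j7 1.57 F [-0.1  0.8 -0.3] grip 0.543
turn [ 0.2  0.1 -0.1] shift [3.7 1.3 0.4]
```

```bash
python3 -m inch '[[[0,0,0],[1.5,1,0],1],[[0,0,0],[3,1,0],1],[[0,0,0],[3,1,0],1]]';python3 plan.py 648.5 -188 63 101.05
```

```text
clock: 33.65
position: [0.6488, -0.1884, 0.0638]
ee_rot: [-0.546, 0.449, 0.548, 0.448]
ft_force: [-0.3, -0.4, 0.5]
grip_width: 0.538
clk 33.65 pos [ 648.8 -188.4   63.8] jaw 101.3 j7 1.57 F [-0.3 -0.4  0.5] grip 0.538
turn [ 0.2  0.1 -0.1] shift [0.8 0.3 0.5]
```

```bash
python3 -m inch '[[[0,0,0],[1,0,0],1],[[0,0,0],[2,0,0],1],[[0,0,0],[2,0,0],1]]';python3 plan.py 648.5 -188 63 101.05
```

```text
clock: 34.02
position: [0.6489, -0.1884, 0.0636]
ee_rot: [-0.546, 0.449, 0.547, 0.448]
ft_force: [-8.1, -0.2, 15.1]
grip_width: 0.539
clk 34.02 pos [ 648.9 -188.4   63.6] jaw 101.2 j7 1.57 F [-8.1 -0.2 15.1] grip 0.539
turn [ 0.2  0.  -0.1] shift [0.6 0.3 0.5]
```

```bash
python3 -m inch '[[[0,0,0],[-0.5,0,0],1],[[0,0,0],[-0.5,0,0],0.4],[[0,0,0],[-0.5,0,0],0.25],[[0,0,0],[-0.5,0,0],0.15],[[0,0,0],[-0.5,0,0],0.1],[[0,0,0],[-30,0,0],0.1],[[0,0,0],[-75,0,0],0.1],[[0,0,0],[-120,0,0],0.1],[[0,0,0],[-140,0,0],0],[[0,0,0],[-140,0,0],0]]';python3 plan.py 480 -60 260 101.05
```

```text
clock: 35.28
position: [0.6497, -0.1883, 0.2045]
ee_rot: [-0.546, 0.449, 0.547, 0.448]
ft_force: [0.4, -0.5, -0.3]
grip_width: 1.001
clk 35.27 pos [ 649.7 -188.3  204.5] jaw 101.2 j7 1.63 F [ 0.4 -0.5 -0.3] grip 1.001
turn [ 0.2 -0.  -0.1] shift [-55.4 141.5 158.9]
```

Now I retreat clear and check everything.

```bash
python3 -m inch '[[[0,0,0],[-20,30,40],0],[[0,0,0],[-40,70,80],0],[[0,0,0],[-55,105,118],0],[[0,0,0],[-55,141,159],0],[[0,0,0],[-55,170,190],0],[[0,0,0],[-55,170,190],0],[[0,0,0],[-55,170,190],0]]'
cat > final.py <<'E'
from meas import *
L=np.array([618.6,-193.3]);lh=np.radians(-168.95);T=np.array([622.1,171.]);th=np.radians(-175.7)
def loc(p,o,h):
    d=p-o;return np.round([d@[np.cos(h),np.sin(h)],d@[-np.sin(h),np.cos(h)]],1)
for n in("top","scene"):
    c=camera(n);P=cloud(c)
    cv2.imwrite(f"pics/fin_{n}.png",cv2.resize(c["pixels"][...,::-1],(800,600),interpolation=cv2.INTER_CUBIC))
    for k,w,h,o,hd in(("cabroof(-11)",[.557,-.2067],.11,L,lh),("barrel",[.644,-.188],.106,L,lh),("head",[.562,.166],.11,T,th),("wheel",[.646,.172],.11,T,th),("crate",[.646,.172],.09,T,th),("jar",[.566,.0125],.06,T,th)):
        u,v=proj(c,[[w[0],w[1],h]])[0].astype(int); b=(u-22,v-22,u+22,v+22)
        try:
            p=top_pts(c,P,b,h,.006)*1000; r=cv2.minAreaRect(p.astype(np.float32))
            z=P[b[1]:b[3],b[0]:b[2],2]; z=np.median(z[np.abs(z-h)<.006])
            print(n,k,len(p),"mean",p.mean(0).round(1),"loc rect",loc(np.array(r[0]),o,hd),"mean",loc(p.mean(0),o,hd),np.round(r[1],1),round(r[2],1),"z",round(z*1000,1))
        except Exception as e: print(n,k,e)
E
python3 final.py
```

```text
clock: 36.15
position: [0.4449, -0.0359, 0.2586]
ee_rot: [0.546, -0.451, -0.546, -0.447]
ft_force: [0.6, -0.2, 0.4]
grip_width: 0.997
top cabroof(-11) 447 mean [ 557.1 -206.7] loc rect [62.9  1.4] mean [62.9  1.3] [42.1 61.5] 10.9 z 110.7
top barrel 250 mean [ 642.8 -188.5] loc rect [-25.6   0.2] mean [-24.7  -0.1] [41.4 41.4] 0.3 z 106.3
top head 180 mean [561.9 165.4] loc rect [60.3  1.4] mean [60.4  1.1] [13.5 74.4] 4.3 z 110.3
top wheel 339 mean [645.8 171.8] loc rect [-22.8   1.2] mean [-23.7   1. ] [48.3 48. ] 0.2 z 110.3
top crate 233 mean [640.6 169.9] loc rect [-23.8   0.8] mean [-18.3   2.5] [65.1 54.1] 4.6 z 90.2
top jar 180 mean [566.1  12.9] loc rect [ 68.2 153.5] mean [ 67.7 153.5] [37.9 35.2] 0.1 z 60.2
scene cabroof(-11) 669 mean [ 559.1 -206.6] loc rect [61.   1.1] mean [60.9  1.6] [43.2 60.4] 11.0 z 110.7
scene barrel 402 mean [ 646.4 -189.5] loc rect [-27.6   1.9] mean [-28.1   1.7] [41.9 41.7] 44.2 z 106.2
scene head 183 mean [565.3 163.8] loc rect [56.8  2.4] mean [57.1  3. ] [14.9 78.9] 4.8 z 110.1
scene wheel 357 mean [649.4 170.1] loc rect [-27.   3.] mean [-27.2   2.9] [49.4 49.6] 44.4 z 110.7
scene crate 265 mean [653.1 161.6] loc rect [-26.4   3. ] mean [-30.2  11.7] [65.4 56.8] 5.8 z 90.4
scene jar 218 mean [569.2  11.8] loc rect [ 65.2 154.2] mean [ 64.7 154.8] [36.  37.8] 44.3 z 60.0
```

View pics/fin_top.png

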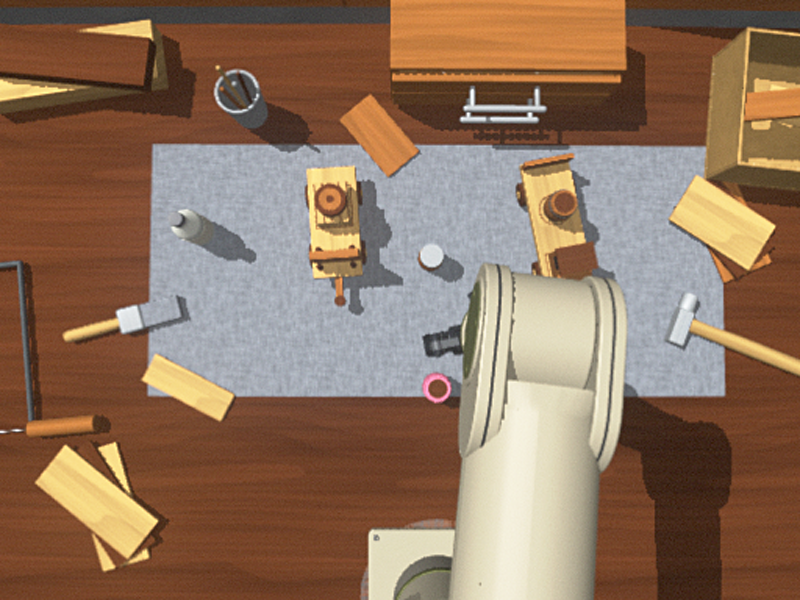

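View pics/fin_scene.png

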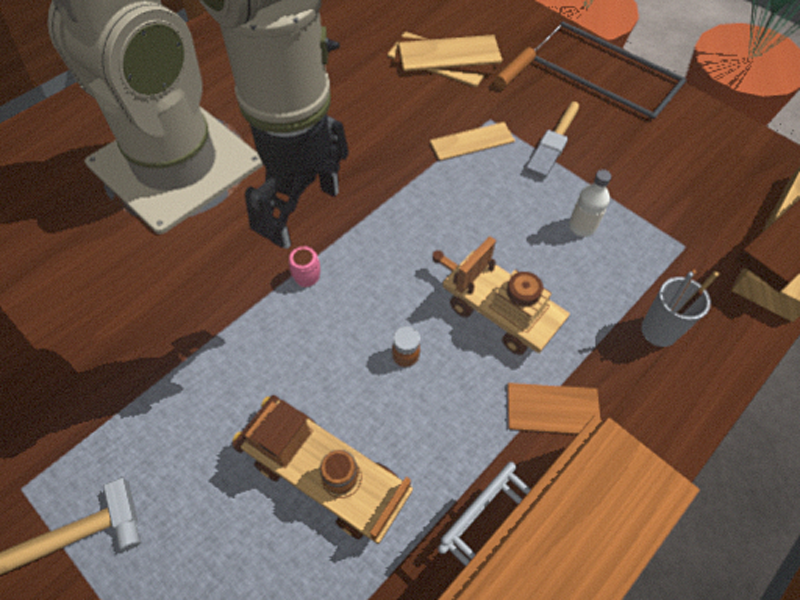

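Both final views show everything in place:
- **Lorry (scene view):** cab on the front at (277,425), barrel at (340,472) in its circle.
- **Trailer (scene view):** headboard at (475,262), with the crate and wheel at (525,290).
- **Bystanders:** the jar's pixel is the same as in the first pictures. The bottle's looks unchanged too.

I'm handing in.

```bash
python3 -c "
from workcell import manip
print(manip.hand_in())"
```

```text
the job is handed in; nothing more can be done
None
```

The job is finished and handed in at about 36 s of the 128 s allowed. The interface gave no verdict, so these results are my own last measurements.

I placed the parts in this order: cab, headboard, crate, wheel, barrel. Every grasp and placing worked first time. The pink barrel was left alone.

| Part | Top view, offset from target | Height check |
|---|---|---|
| Cab | about 1–2 mm, square, bonnet forward | right for seated on the deck |
| Barrel | about 1 mm | right for upright on the deck |
| Headboard | about 1.5 mm, fully down between the stakes | right for resting on the deck |
| Crate | about 1.5 mm, square | right for resting on the deck |
| Wheel | under 1.5 mm from the crate's middle | right for flat on the crate |

- **Disagreement between cameras:** the scene camera reads about 2–4 mm differently from the top camera. That includes the jar, which was not touched, so it is calibration and not movement. All parts are within tolerance in both views.
- **Bystanders:** the jar measured within 1 mm of its first top-view reading. I checked the glue bottle only by eye; it stands in the same place in the pictures.
- **Robot:** it ended open and well clear of everything.

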